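# Transfer an optical train from storage rack to beam rail

## Task

Move the four post-mounted optics, one at a time, from the wooden storage rack into the four bays of the dark beam rail, so that their row starts at the lamp: the one at the rack's handle end goes into the bay next to the lamp, its neighbour into the second bay, and so on, with the one farthest from the handle ending farthest from the lamp. Set each down gently, standing upright and flat inside its bay, with its optical axis along the rail; never let one fall over.

Things in the scene. Friction and masses are not known exactly. Their poses are not given: they have to be found in the camera images.
- lens_mid (a point): Lens: thick black ring, axis level, 44 mm across, 22 thick, 200 g, on a short post and a round steel foot (40 mm across, 10 high). Point: centre of the head, 50 mm above the foot's underside. z up; x = optical axis, through the thickness; y = across its width, the way to grip it. Starts in its rack nest, x along the rack within 0.15 rad.
- filter_mid (a point): Filter: flat square black plate on edge, 40 mm wide and tall, 10 thick, 160 g, on a short post and a round steel foot (40 mm across, 10 high). Point: centre of the head, 50 mm above the foot's underside. z up; x = optical axis, through the thickness; y = across its width, the way to grip it. Starts in its rack nest, x along the rack within 0.15 rad.
- cube_mid (a point): Cube: black 36 mm cube with round windows, 240 g, on a short post and a round steel foot (40 mm across, 10 high). Point: centre of the head, 50 mm above the foot's underside. z up; x = optical axis, through the thickness; y = across its width, the way to grip it. Starts in its rack nest, x along the rack within 0.15 rad.
- iris_mid (a point): Iris: small thin black ring, axis level, 32 mm across, 12 thick, pin on top reaching 28 mm above this point, 150 g, on a short post and a round steel foot (40 mm across, 10 high). Point: centre of the head, 50 mm above the foot's underside. z up; x = optical axis, through the thickness; y = across its width, the way to grip it. Starts in its rack nest, x along the rack within 0.15 rad.
- nest_lens: Nest on the rack in which the lens starts, marking its place in the row; never moves. Square aluminium tray, 62 mm wide, rim 4 thick and 6 high round a 54 mm floor. Origin: centre of its underside; its floor is 6 mm above that, 20 mm above the table.
- nest_filter: Nest on the rack in which the filter starts, marking its place in the row; never moves. Square aluminium tray, 62 mm wide, rim 4 thick and 6 high round a 54 mm floor. Origin: centre of its underside; its floor is 6 mm above that, 20 mm above the table.
- nest_cube: Nest on the rack in which the cube starts, marking its place in the row; never moves. Square aluminium tray, 62 mm wide, rim 4 thick and 6 high round a 54 mm floor. Origin: centre of its underside; its floor is 6 mm above that, 20 mm above the table.
- nest_iris: Nest on the rack in which the iris starts, marking its place in the row; never moves. Square aluminium tray, 62 mm wide, rim 4 thick and 6 high round a 54 mm floor. Origin: centre of its underside; its floor is 6 mm above that, 20 mm above the table.
- rack: Storage rack: fixed plywood board, 325 mm long, 90 wide, 14 thick, left or right of the rail, with the four nests at x = -105, -35, 35, 105 mm. Origin: on the table under the middle of the row; +x runs along the row to the handle end, away from the robot, where a steel bow handle stands at x = 165 mm, 46 mm high.
- rail: Beam rail: fixed dark bar, 75 mm wide, 20 high. Lamp (black cylinder, 100 mm high) at its end near the robot, x = -225 to -155 mm. Square bays centred at x = -105 (next to lamp), -35, 35, 105 mm, y = 0: 54 mm floor 20 mm above the table, rim 4 thick, 6 high. Origin: on the table under the middle of the four bays; +x along the rail, away from the lamp.
Things that resemble listed ones, but are neither listed nor needed, are in the scene too. Leave any blue look-alike of the part that bears lens_mid alone.

How it is judged:
At the end, for the whole second after the job is handed in: Each optic is at rest in the bay matching its starting nest (nth from the handle = nth from the lamp): head centre within 10 mm of the bay centre along and across, 5 mm in height, upright within 0.1 rad, optical axis along the rail (either way round) within 0.26 rad (((x of nest_lens in the frame of rack between 0.09 and 0.12 m and x of lens_mid in the frame of rail between -0.115 and -0.095 m) or (x of nest_lens in the frame of rack between 0.02 and 0.05 m and x of lens_mid in the frame of rail between -0.045 and -0.025 m) or (x of nest_lens in the frame of rack between -0.05 and -0.02 m and x of lens_mid in the frame of rail between 0.025 and 0.045 m) or (x of nest_lens in the frame of rack between -0.12 and -0.09 m and x of lens_mid in the frame of rail between 0.095 and 0.115 m)) and y of lens_mid in the frame of rail between -0.01 and 0.01 m and z of lens_mid in the frame of rail between 0.065 and 0.075 m and angle between each of lens_mid, filter_mid, cube_mid, iris_mid's own z axis and vertical below 0.1 rad and angle between the x axis of each of lens_mid, filter_mid, cube_mid, iris_mid and the x axis of rail, either way round below 0.26 rad and linear speed of each of lens, filter, cube, iris below 0.02 m/s and ((x of nest_filter in the frame of rack between 0.09 and 0.12 m and x of filter_mid in the frame of rail between -0.115 and -0.095 m) or (x of nest_filter in the frame of rack between 0.02 and 0.05 m and x of filter_mid in the frame of rail between -0.045 and -0.025 m) or (x of nest_filter in the frame of rack between -0.05 and -0.02 m and x of filter_mid in the frame of rail between 0.025 and 0.045 m) or (x of nest_filter in the frame of rack between -0.12 and -0.09 m and x of filter_mid in the frame of rail between 0.095 and 0.115 m)) and y of filter_mid in the frame of rail between -0.01 and 0.01 m and z of filter_mid in the frame of rail between 0.065 and 0.075 m and ((x of nest_cube in the frame of rack between 0.09 and 0.12 m and x of cube_mid in the frame of rail between -0.115 and -0.095 m) or (x of nest_cube in the frame of rack between 0.02 and 0.05 m and x of cube_mid in the frame of rail between -0.045 and -0.025 m) or (x of nest_cube in the frame of rack between -0.05 and -0.02 m and x of cube_mid in the frame of rail between 0.025 and 0.045 m) or (x of nest_cube in the frame of rack between -0.12 and -0.09 m and x of cube_mid in the frame of rail between 0.095 and 0.115 m)) and y of cube_mid in the frame of rail between -0.01 and 0.01 m and z of cube_mid in the frame of rail between 0.065 and 0.075 m and ((x of nest_iris in the frame of rack between 0.09 and 0.12 m and x of iris_mid in the frame of rail between -0.115 and -0.095 m) or (x of nest_iris in the frame of rack between 0.02 and 0.05 m and x of iris_mid in the frame of rail between -0.045 and -0.025 m) or (x of nest_iris in the frame of rack between -0.05 and -0.02 m and x of iris_mid in the frame of rail between 0.025 and 0.045 m) or (x of nest_iris in the frame of rack between -0.12 and -0.09 m and x of iris_mid in the frame of rail between 0.095 and 0.115 m)) and y of iris_mid in the frame of rail between -0.01 and 0.01 m and z of iris_mid in the frame of rail between 0.065 and 0.075 m); the robot touches nothing.
It fails at once if an optic falls over (angle between any of lens_mid, filter_mid, cube_mid, iris_mid's own z axis and vertical above 0.7 rad).
It fails at once if an optic is let go more than 15 mm above the bay floor's height ((contact force between lens and anything else below 0.01 N and z of lens_mid in the frame of rail above 0.085 m) or (contact force between filter and anything else below 0.01 N and z of filter_mid in the frame of rail above 0.085 m) or (contact force between cube and anything else below 0.01 N and z of cube_mid in the frame of rail above 0.085 m) or (contact force between iris and anything else below 0.01 N and z of iris_mid in the frame of rail above 0.085 m)).
It fails at once if an optic is banged onto the rail (contact force between any of lens, filter, cube, iris and rail above 40 N).
It also fails if it takes over 118 s, if anything falls off the work surface, if the arm or the gripper's body presses on something with over 40 N, if the wrist force passes 120 N, or if a joint passes its speed limit or range.

## Robot

A 7-joint arm with a two-finger parallel gripper is mounted at the origin on the work surface. World frame = base frame: x ahead of the robot, y to its left, z up, the work surface at z = 0. Lengths are in m, angles in rad, forces in N, time in s.
With the tool pointing down it reaches from about 0.4 to 0.85 m from the base axis. Payload 10.4 kg.
Tool frame: the origin (TCP) lies at the very end of the fingers, on their centre line; the grasp point (between the pads) lies 19 mm behind it (manip.grip_depth is the distance from the TCP to the grasp point, in m); z points along the fingers, y is the direction in which the jaws open and shut (so a half turn about z gives the same grasp; the last joint's range is limited). The gripper opens to 85 mm and grips with 20 to 120 N. Pads are 22 mm wide; open, the fingers measure 114 mm over their backs; the gripper's body (76 mm by 85 mm) begins 54 mm behind the grasp point. The pads swing forward as they close: fully open they stand 13 mm farther back than shut.
Start: joints at [-1.166, 0.332, -0.065, 1.46, 0.022, 1.35, -0.088], TCP at [0.259, 0.569, 0.231] pointing down, gripper open.
Joint ranges: [-2.6, 2.6], [-0.5, 2.12], [-1.47, 1.34], [0.16, 2.42], [-1.27, 4.41], [0.06, 2.06], [-2.6, 2.6]. Speed limits (rad/s): [2.22, 2.22, 2.79, 2.79, 3.14, 3.14, 3.14].

## Interface

Orientations are given as a unit quaternion [x, y, z, w].
In Python, from workcell import manip gives the robot as it stands.
- The arm moves only by the tool step_arm, never from a script. Its argument "motion" is a list of rows, each a list of 6 numbers: the shift along the tool's x, y, z in mm, then the turn, a rotation vector about the tool's x, y, z in degrees. A call has 1 to 20 rows; each row shifts and turns the pose as measured when the row begins, along the tool's axes as they then stand; what a row does not reach is not made up. A row lasts 1/8 s, in which the tool goes at most 62.5 mm and 10.7 degrees, less where a joint would pass 70% of its speed; a pose out of reach is approached as far as the arm can. A call with a gripper value outside its range is refused whole. "jaw" is the finger opening in mm, from 0 to 85.4, set as the call begins (left out, the last holds). The fingers move at their own pace and stop on an object; "force" is the grip in N (left out, the last holds). Time passes only in rows, so rows that do not move let the fingers close. It gives the time, the measured TCP pose, the force and the opening at its end, in the units of the state.
- manip.get_obs(): the state, without advancing time (a new reading comes with each control period).
- manip.camera(name): name is "side" or "top" or "wrist"; returns the picture (480x640x3 uint8, blue, green, red); there is no depth.
- manip.camera_info(name): a dict with "camera_matrix" (3x3 intrinsics, pixels), "R" (3x3) and "t" (3): a world point X has camera coordinates R X + t. Camera axes: x right, y down, z forward; pixel columns grow to the right and rows downward; lengths in m; the calibration is good to about 2 mm. A picture is of the moment at which its call begins: read the wrist's pose just before it. camera_info takes no time and is no camera call; for the wrist camera it gives the pose at the moment of the call.
- manip.hand_in(): hands the job in, once; it reports no verdict.
The state is a dict: "clock": time; "joint_pos": joint angles; "joint_velocities": joint speeds; "tau": joint torques, N m; "position": TCP position; "ee_rot": TCP orientation; "ft_force": force on the tool from outside, world axes, zero at the start; "torque": the same for the moment, N m; "grip_width": opening from 0.0 (shut) to 1.0 (fully open).
Only numpy, scipy, OpenCV 4.12 (cv2) and the standard library are available. Lean on these libraries where they do the work, as an engineer would, in place of code of your own. Each camera call takes 0.05 s, during which the arm holds its last target.

## Working session

There is one attempt and no reset: what is moved stays moved. The work goes in short steps, Python scripts to look and compute and a tool call to move; the robot and the scene stay as the last step left them, time stands still between calls to the robot, and variables do not carry over. Pictures are saved under pics/ and viewed, and the job is handed in when it is done.

Besides the shell and the picture viewer there is one more tool, called after ">>>" by a JSON object that holds its "method" and its "body", one argument or row to a line. step_arm: Moves the arm, as the interface text tells. Its arguments: {"type":"object","properties":{"motion":{"type":"array"},"jaw":{"type":"number"},"force":{"type":"number"}},"required":["motion"]}

```bash
mkdir -p pics; python3 - <<'E'
from workcell import manip
import cv2,numpy as np
o=manip.get_obs();print({k:np.round(v,3) for k,v in o.items()})
for n in ["side","top","wrist"]:
    i=manip.camera_info(n);print(n,np.round(i["camera_matrix"],1).tolist(),np.round(i["R"],3).tolist(),np.round(i["t"],3).tolist())
    cv2.imwrite(f"pics/{n}0.png",manip.camera(n))
E
```

```text
{'clock': np.float64(0.0), 'joint_pos': array([-1.166,  0.333, -0.065,  1.461,  0.022,  1.35 , -0.089]), 'joint_velocities': array([-0.   ,  0.   , -0.   ,  0.001, -0.001,  0.001,  0.001]), 'tau': array([-0.0000e+00, -6.2546e+01,  4.9000e-02, -3.9161e+01,  1.6000e-02,
        1.0000e-02, -0.0000e+00]), 'position': array([0.259, 0.568, 0.23 ]), 'ee_rot': array([ 0.212,  0.977, -0.001, -0.   ]), 'ft_force': array([ 0.474,  0.467, -0.381]), 'torque': array([-0.007,  0.033, -0.003]), 'grip_width': np.float64(1.001)}
side [[511.6, 0.0, 317.8], [0.0, 511.6, 238.0], [0.0, 0.0, 1.0]] [[0.819, -0.574, 0.011], [-0.311, -0.461, -0.831], [0.482, 0.677, -0.556]] [-0.449, 0.25, 0.586]
top [[494.1, 0.0, 319.3], [0.0, 494.1, 240.2], [0.0, 0.0, 1.0]] [[0.011, -1.0, -0.026], [-0.99, -0.007, -0.138], [0.138, 0.027, -0.99]] [0.026, 0.546, 0.927]
wrist [[384.0, 0.0, 320.4], [0.0, 384.0, 235.6], [0.0, 0.0, 1.0]] [[0.415, 0.91, 0.001], [0.864, -0.395, 0.313], [0.285, -0.129, -0.95]] [-0.625, -0.04, 0.379]
```

View pics/top0.png

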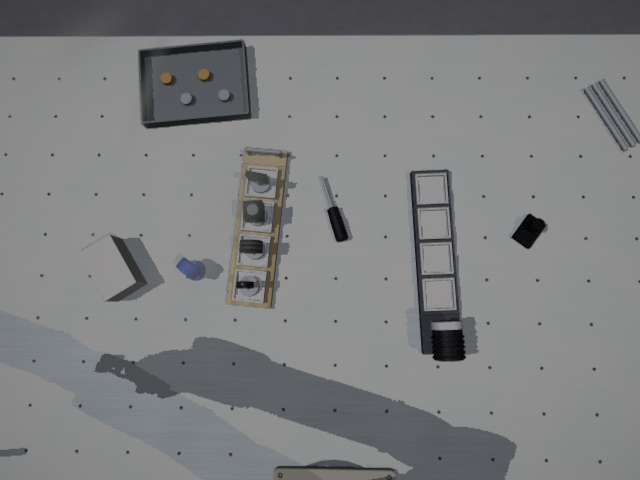

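View pics/side0.png

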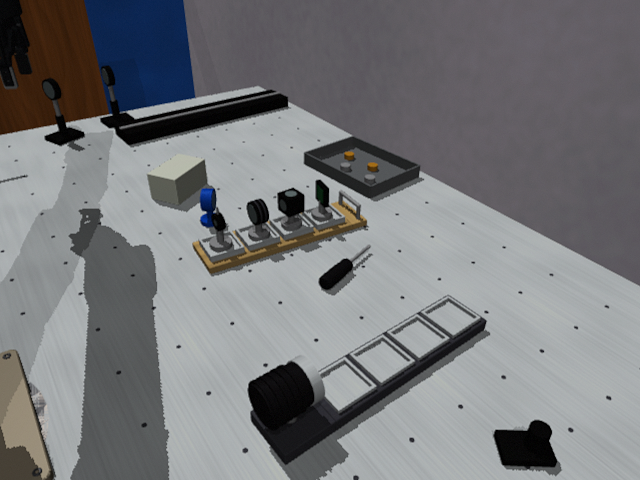

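View pics/wrist0.png

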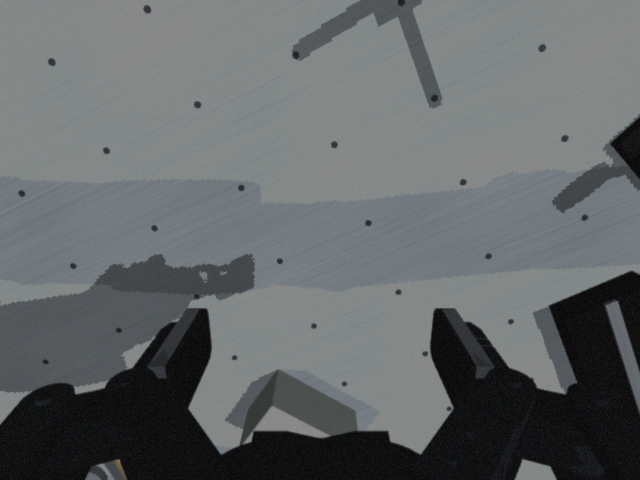

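The top view shows the rack (col 230-290, rows 150-305) with the handle at the far end. From the handle the order is filter, cube, lens, iris. The rail is at col 410-460 with the lamp at the near end (row 340). The blue decoy at (190,268) stays untouched. Next I'll measure.

```bash
cat > h.py <<'E'
import cv2,numpy as np
from workcell import manip
def ray(name,uv,z,info=None):
    i=info or manip.camera_info(name);K,R,t=[np.array(i[k],float) for k in("camera_matrix","R","t")]
    uv=np.atleast_2d(uv).astype(float)
    d=(R.T@np.linalg.inv(K)@np.c_[uv,np.ones(len(uv))].T).T; c=-R.T@t
    return c+d*((z-c[2])/d[:,2])[:,None]
def proj(name,X,info=None):
    i=info or manip.camera_info(name);K,R,t=[np.array(i[k],float) for k in("camera_matrix","R","t")]
    p=(K@(R@np.atleast_2d(X).T+t[:,None])).T
    return p[:,:2]/p[:,2:]
E
python3 - <<'E'
from h import *
im=cv2.imread("pics/top0.png")
a=cv2.resize(im[140:320,215:305],None,fx=4,fy=4,interpolation=cv2.INTER_CUBIC[0] if 0 else cv2.INTER_CUBIC)
b=cv2.resize(im[160:340,400:480],None,fx=4,fy=4,interpolation=cv2.INTER_CUBIC)
a=a[:600] if 0 else a
cv2.imwrite("pics/zoom0.png",cv2.resize(np.hstack([a,b]),None,fx=.83,fy=.83))
s=cv2.imread("pics/side0.png");cv2.imwrite("pics/zs0.png",cv2.resize(s[170:280,185:375],None,fx=4,fy=4,interpolation=cv2.INTER_CUBIC))
E
```

```text
(no output)
```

View pics/zoom0.png

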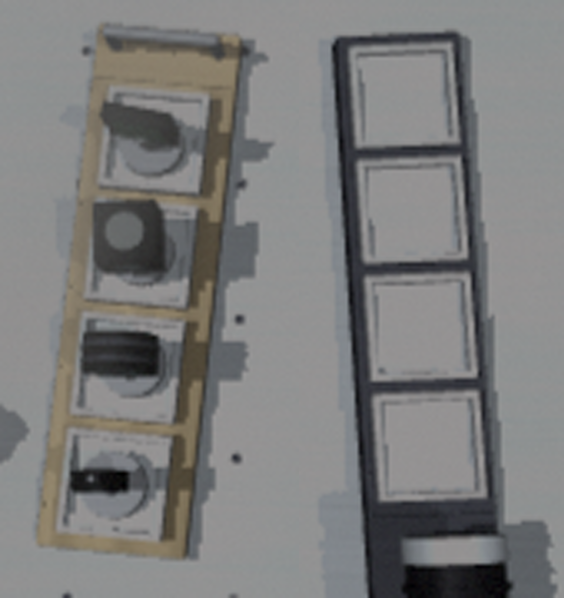

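View pics/zs0.png

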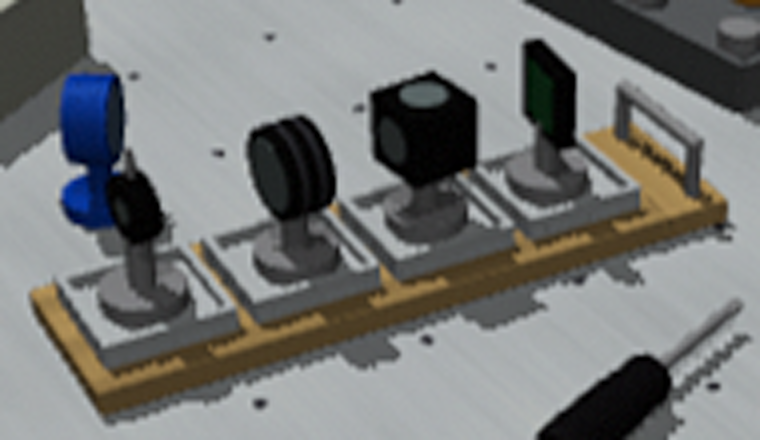

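Both views agree on the order from the handle: filter, cube, lens, iris. Now the bay and nest poses from contours.

```bash
python3 - <<'E'
from h import *
im=cv2.imread("pics/top0.png")
g=cv2.cvtColor(im,cv2.COLOR_BGR2GRAY)
hsv=cv2.cvtColor(im,cv2.COLOR_BGR2HSV)
# rail bays
sub=cv2.resize(g[160:340,405:475],None,fx=8,fy=8,interpolation=cv2.INTER_LINEAR)
m=(sub>110).astype(np.uint8)
def todo(c,x0,y0): return (np.array(c)+.5)/8-.5+[x0,y0]
n,lab,st,ce=cv2.connectedComponentsWithStats(m)
P=[]
for k in range(1,n):
    if not 40*40<st[k,4]<400*400: continue
    x,y,w,h=st[k,:4]
    if x==0 or y==0 or x+w>=sub.shape[1] or y+h>=sub.shape[0]: continue
    pts=np.argwhere(lab==k)[:,::-1].astype(np.float32)
    r=cv2.minAreaRect(pts); box=ray("top",todo(cv2.boxPoints(r),405,160),0.026)
    c=box.mean(0);P.append(c)
    print("bay",np.round(r[0],0),np.round(c,4),np.round(np.linalg.norm(box-np.roll(box,1,0),axis=1),4))
# rack wood mask, white nests
sub=im[140:320,215:305]
h=hsv[140:320,215:305]
wood=((h[...,1]>60)&(h[...,0]>8)&(h[...,0]<30)).astype(np.uint8)
wood=cv2.morphologyEx(wood,cv2.MORPH_CLOSE,np.ones((25,25)))
cs,_=cv2.findContours(wood,0,1);c=max(cs,key=cv2.contourArea)
r=cv2.minAreaRect(c);box=ray("top",cv2.boxPoints(r)+[215,140],0.014);print("rack",np.round(box,4).tolist(),np.round(box.mean(0),4),np.round(np.linalg.norm(box-np.roll(box,1,0),axis=1),4))
P=np.array(P);np.save("bays.npy",P)
print(np.round(np.diff(P,axis=0),4))
E
```

```text
bay [213. 229.] [ 0.6543 -0.1908  0.026 ] [0.0625 0.063  0.0625 0.0624]
bay [234. 505.] [ 0.5844 -0.1945  0.026 ] [0.0626 0.0629 0.0626 0.0623]
bay [255. 788.] [ 0.5142 -0.1981  0.026 ] [0.0629 0.0634 0.0628 0.0628]
bay [ 274. 1074.] [ 0.4445 -0.2013  0.026 ] [0.0626 0.0634 0.0625 0.0629]
bay [ 335. 1327.] [ 0.3841 -0.2143  0.026 ] [0.0147 0.0503 0.0147 0.0502]
rack [[0.4026, 0.2402, 0.014], [0.7698, 0.2152, 0.014], [0.7571, 0.0984, 0.014], [0.3921, 0.129, 0.014]] [0.5804 0.1707 0.014 ] [0.1117 0.3681 0.1174 0.3662]
[[-0.07   -0.0037  0.    ]
 [-0.0701 -0.0035  0.    ]
 [-0.0697 -0.0032  0.    ]
 [-0.0604 -0.013   0.    ]]
```

>>> {"method": "step_arm", "body": {
  "motion": [
    [-44, -20, -11, 0, 0, 0],
    [-44, -20, -11, 0, 0, 0],
    [-44, -20, -11, 0, 0, 0],
    [-44, -20, -11, 0, 0, 0],
    [-44, -20, -11, 0, 0, 0],
    [-44, -20, -11, 0, 0, 0],
    [-44, -20, -11, 0, 0, 0],
    [-44, -20, -11, 0, 0, 0],
    [-44, -20, -11, 0, 0, 0],
    [-44, -20, -11, 0, 0, 0],
    [-44, -20, -11, 0, 0, 0],
    [0, 0, 0, 0, 0, -10],
    [0, 0, 0, 0, 0, -10],
    [0, 0, 0, 0, 0, 0]
  ]
}}

```text
clock: 1.9
position: [0.6182, 0.1533, 0.3508]
ee_rot: [0.035, 0.999, -0.004, -0.003]
ft_force: [-0.5, 0.6, 0.7]
grip_width: 1.001
```

```bash
python3 - <<'E'
from h import *
import pickle
pickle.dump(manip.camera_info("wrist"),open("w1.pkl","wb"))
cv2.imwrite("pics/w1.png",manip.camera("wrist"))
E
```

```text
(no output)
```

View pics/w1.png

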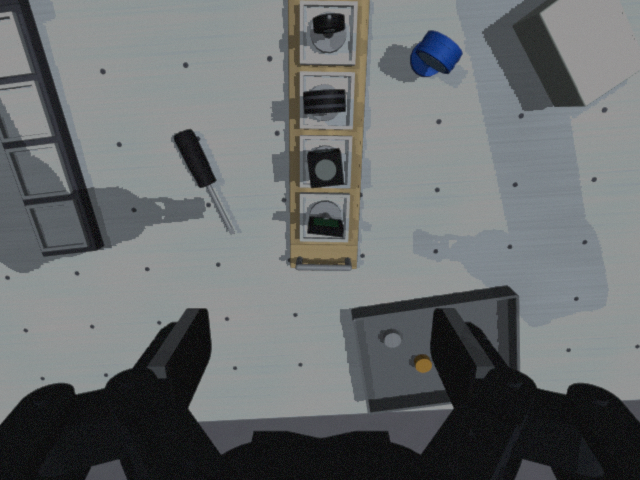

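The wrist view shows the rack nearly vertical (col 290-370). From top to bottom are the iris (328,25), lens (325,100), cube (325,168) and filter (325,225), and all the feet are visible. I'll zoom in to fit them.

```bash
python3 - <<'E'
from h import *
im=cv2.imread("pics/w1.png")
a=cv2.resize(im[0:140,280:380],None,fx=4,fy=4,interpolation=cv2.INTER_CUBIC)
b=cv2.resize(im[130:270,280:380],None,fx=4,fy=4,interpolation=cv2.INTER_CUBIC)
cv2.imwrite("pics/zw1.png",np.hstack([a,b]))
E
```

```text
(no output)
```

View pics/zw1.png

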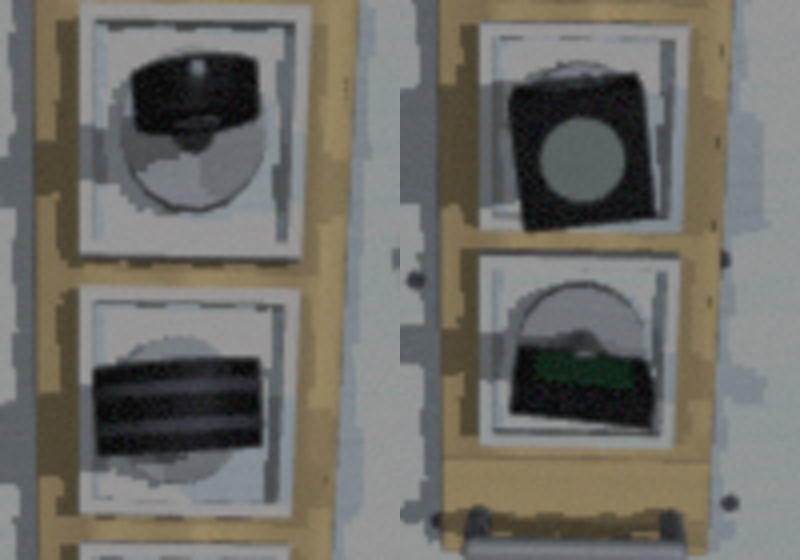

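```bash
python3 - <<'E'
from h import *
import pickle
I=pickle.load(open("w1.pkl","rb"))
L=lambda p:np.array(p,float)/4+[279.6,-.4]
Rr=lambda p:(np.array(p,float)-[400,0])/4+[279.6,129.6]
W=lambda uv,z:ray("wrist",uv,z,I)
nests=dict(filter=Rr([(480,255),(681,257),(671,449),(480,443)]),cube=Rr([(480,24),(690,26),(682,234),(480,230)]),
 lens=L([(80,288),(299,290),(291,515),(79,515)]),iris=L([(82,5),(312,8),(300,260),(79,257)]))
C=[]
for k,v in nests.items():
    b=W(v,.026);C.append(b.mean(0));print(k,np.round(C[-1],4),np.round(np.linalg.norm(b-np.roll(b,1,0),axis=1),4))
C=np.array(C);d=C[0]-C[3];print("rack yaw",np.arctan2(d[1],d[0]),np.linalg.norm(d), np.round(C.mean(0),4))
ang=lambda a:np.round(np.arctan2(a[1],a[0]),3)
def sl(k,p,z):
    q=W(p,z);print(k,np.round(q,4).tolist(),"mean",np.round(q.mean(0),4),"dir",ang(q[0]-q[1]), np.linalg.norm(q[0]-q[1]).round(4))
sl("iris pin",L([(198,62),(198,70)]),.098)
sl("iris foot LR",L([(121,138),(266,138)]),.03)
sl("iris rim front",L([(140,134),(258,125)]),.074)
sl("lens bot",L([(97,456),(262,446)]),.075);sl("lens top",L([(95,366),(262,357)]),.075)
sl("lens mid",L([(94,410),(262,402)]),.070)
c=W(Rr([(511,97),(637,73),(655,217),(524,230)]),.088);print("cube",np.round(c,4).tolist(),c.mean(0).round(4),ang(c[0]-c[3]),ang(c[1]-c[2]),ang(c[0]-c[1]),ang(c[3]-c[2]))
sl("cube win",Rr([(582,160),(582,160)]),.088)
sl("filter far",Rr([(511,412),(655,428)]),.090)
sl("filter foot LR",Rr([(513,350),(645,350)]),.03)
E
```

```text
filter [0.6664 0.1526 0.026 ] [0.0613 0.0621 0.0627 0.0614]
cube [0.5973 0.1588 0.026 ] [0.0614 0.062  0.062  0.0621]
lens [0.5275 0.1646 0.026 ] [0.0616 0.0616 0.061  0.0622]
iris [0.4583 0.1707 0.026 ] [0.0619 0.0615 0.0619 0.0618]
rack yaw -0.08680869668780843 0.20883463070152297 [0.5624 0.1617 0.026 ]
iris pin [[0.4558, 0.1711, 0.098], [0.4574, 0.171, 0.098]] mean [0.4566 0.1711 0.098 ] dir 3.079 0.0016
iris foot LR [[0.4583, 0.1511, 0.03], [0.461, 0.1903, 0.03]] mean [0.4597 0.1707 0.03  ] dir -1.642 0.0393
iris rim front [[0.4654, 0.1566, 0.074], [0.4654, 0.1856, 0.074]] mean [0.4654 0.1711 0.074 ] dir -1.573 0.029
lens bot [[0.5397, 0.1399, 0.075], [0.5402, 0.1828, 0.075]] mean [0.5399 0.1613 0.075 ] dir -1.583 0.0429
lens top [[0.5178, 0.1412, 0.075], [0.5186, 0.1838, 0.075]] mean [0.5182 0.1625 0.075 ] dir -1.591 0.0427
lens mid [[0.5282, 0.1398, 0.07], [0.5293, 0.1836, 0.07]] mean [0.5288 0.1617 0.07  ] dir -1.596 0.0438
cube [[0.5796, 0.1408, 0.088], [0.5758, 0.1738, 0.088], [0.6135, 0.1765, 0.088], [0.6146, 0.1415, 0.088]] [0.5959 0.1582 0.088 ] -3.123 -3.07 -1.455 -1.54
cube win [[0.5971, 0.1581, 0.088], [0.5971, 0.1581, 0.088]] mean [0.5971 0.1581 0.088 ] dir 0.0 0.0
filter far [[0.6645, 0.1341, 0.09], [0.6718, 0.1734, 0.09]] mean [0.6682 0.1537 0.09  ] dir -1.755 0.04
filter foot LR [[0.663, 0.1325, 0.03], [0.6658, 0.1736, 0.03]] mean [0.6644 0.1531 0.03  ] dir -1.639 0.0412
```

```bash
cat >> h.py <<'E'
from scipy.spatial.transform import Rotation as Ro
PICK=dict(filter=(.664,.154,-.18),cube=(.5968,.1582,.05),lens=(.529,.1618,-.02),iris=(.457,.171,0.))
BAY=dict(filter=(.4445,-.2013),cube=(.5143,-.1979),lens=(.5844,-.1945),iris=(.6543,-.1908))
def go(x,y,z,psi):
    o=manip.get_obs();R=Ro.from_quat(o["ee_rot"])
    c,s=np.cos(psi),np.sin(psi)
    T=Ro.from_matrix(np.array([[-c,-s,0],[-s,c,0],[0,0,-1]]).T if 0 else np.array([[-c,-s,0],[-s,c,0],[0,0,-1.]]))
    r=R.inv()
    print("pos",np.round(o["position"],4),"shift mm",np.round(r.apply(np.array([x,y,z])-o["position"])*1e3,1),"rot deg",np.round((r*T).as_rotvec(degrees=True),1),"ft",np.round(o["ft_force"],1),"grip mm",round(o["grip_width"]*85.4,1),"t",round(o["clock"],2))
E
python3 - <<'E'
from h import *
x,y,p=PICK["filter"];go(x,y,.13,p)
E
```

```text
pos [0.6181 0.1535 0.3507] shift mm [-47.    5.4 220.4] rot deg [-0.5 -0.3  6.2] ft [-0.3  0.9 -0.4] grip mm 85.3 t 1.95
```

>>> {"method": "step_arm", "body": {
  "motion": [
    [-12, 1, 55, -0.5, -0.3, 6.2],
    [-12, 1, 55, 0, 0, 0],
    [-12, 2, 55, 0, 0, 0],
    [-11, 1, 54, 0, 0, 0],
    [0, 0, 0, 0, 0, 0]
  ]
}}

```text
clock: 2.58
position: [0.6659, 0.1535, 0.1268]
ee_rot: [0.1, 0.995, 0.002, 0.001]
ft_force: [-1.1, -0.0, 0.4]
grip_width: 0.999
```

```bash
python3 - <<'E'
from h import *
x,y,p=PICK["filter"];go(x,y,.051,p)
E
```

```text
pos [0.6659 0.1535 0.1268] shift mm [ 2.1 -0.1 75.8] rot deg [ 0.2  0.1 -1.2] ft [-1.1 -0.   0.4] grip mm 85.3 t 2.58
```

Accurate motion. Descending, then closing with 30 N.

>>> {"method": "step_arm", "body": {
  "motion": [
    [1, 0, 25, 0.2, 0, -1.2],
    [1, 0, 25, 0, 0, 0],
    [0, 0, 16, 0, 0, 0],
    [0, 0, 10, 0, 0, 0],
    [0, 0, 0, 0, 0, 0]
  ]
}}

```text
clock: 3.2
position: [0.6684, 0.157, 0.0601]
ee_rot: [0.093, 0.996, 0.002, 0.007]
ft_force: [-0.2, 0.1, 0.9]
grip_width: 0.999
```

```bash
python3 - <<'E'
from h import *
x,y,p=PICK["filter"];go(x,y,.051,p)
cv2.imwrite("pics/w2.png",manip.camera("wrist"));s=manip.camera("side");cv2.imwrite("pics/s2.png",cv2.resize(s[120:290,150:420],None,fx=2.9,fy=2.9,interpolation=cv2.INTER_CUBIC))
E
```

```text
pos [0.6684 0.157  0.0601] shift mm [ 3.9 -3.8  9. ] rot deg [ 0.3  0.7 -0.4] ft [-0.2  0.1  0.9] grip mm 85.3 t 3.2
```

View pics/w2.png

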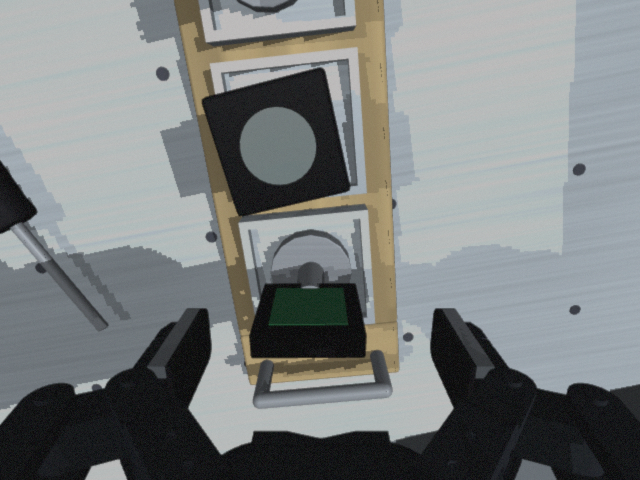

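View pics/s2.png

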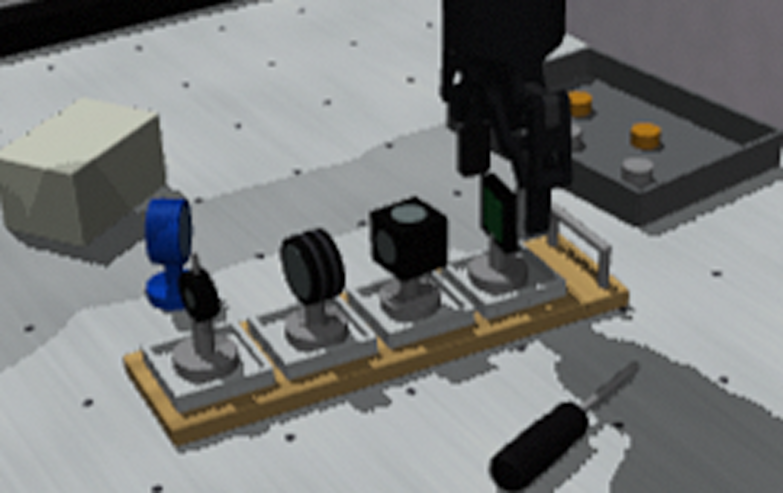

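The plate is square to the jaws (edges horizontal at rows 285 and 355) but left of jaw centre (col 308 vs 321), which agrees with the computed -3.8 mm y. Correcting.

>>> {"method": "step_arm", "body": {
  "motion": [
    [4, -4, 9, 0.3, 0.7, 0],
    [0, 0, 0, 0, 0, 0]
  ]
}}

```text
clock: 3.55
position: [0.6646, 0.1536, 0.0522]
ee_rot: [0.093, 0.996, 0.001, 0.001]
ft_force: [0.1, -0.1, -0.7]
grip_width: 0.997
```

```bash
python3 - <<'E'
from h import *
x,y,p=PICK["filter"];go(x,y,.051,p)
E
```

```text
pos [0.6646 0.1536 0.0522] shift mm [0.6 0.3 1.2] rot deg [ 0.1  0.1 -0.4] ft [ 0.1 -0.1 -0.7] grip mm 85.2 t 3.55
```

>>> {"method": "step_arm", "body": {
  "motion": [
    [0, 0, 0, 0, 0, 0],
    [0, 0, 0, 0, 0, 0],
    [0, 0, 0, 0, 0, 0],
    [0, 0, 0, 0, 0, 0],
    [0, 0, 0, 0, 0, 0],
    [0, 0, 0, 0, 0, 0]
  ],
  "jaw": 20,
  "force": 40
}}

```text
clock: 4.3
position: [0.665, 0.1535, 0.0527]
ee_rot: [0.093, 0.996, 0.001, 0.001]
ft_force: [0.1, -0.9, -1.0]
grip_width: 0.461
```

```bash
python3 - <<'E'
from h import *
x,y,p=PICK["filter"];go(x,y,.051,p)
cv2.imwrite("pics/w3.png",manip.camera("wrist"))
E
```

```text
pos [0.665  0.1535 0.0527] shift mm [1.  0.3 1.7] rot deg [ 0.1  0.1 -0.4] ft [ 0.1 -0.9 -1. ] grip mm 39.4 t 4.3
```

View pics/w3.png

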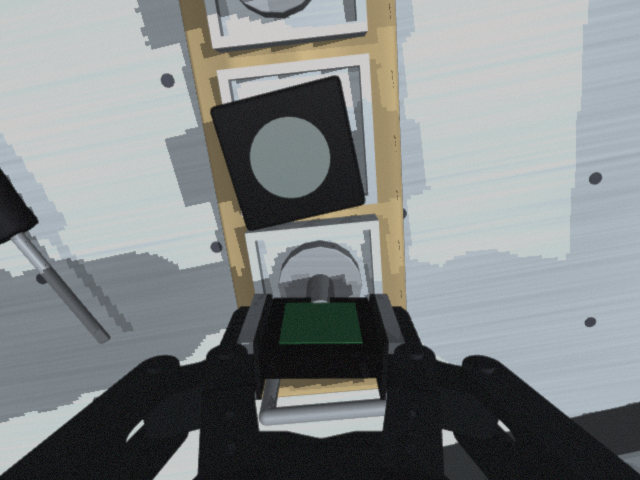

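The filter is gripped (39.4 mm, square between the pads). Lifting.

>>> {"method": "step_arm", "body": {
  "motion": [
    [0, 0, -10, 0, 0, 0],
    [0, 0, -25, 0, 0, 0],
    [0, 0, -35, 0, 0, 0],
    [0, 0, -35, 0, 0, 0],
    [0, 0, -20, 0, 0, 0],
    [0, 0, 0, 0, 0, 0]
  ]
}}

```text
clock: 5.1
position: [0.664, 0.1533, 0.1836]
ee_rot: [0.093, 0.996, 0.001, 0.001]
ft_force: [0.6, 0.2, -1.9]
grip_width: 0.463
```

```bash
python3 - <<'E'
from h import *
go(*BAY["filter"],.165,.05)
E
```

```text
pos [0.664  0.1533 0.1836] shift mm [ 149.8 -389.3   17.7] rot deg [  0.1   0.1 -13.6] ft [ 0.6  0.2 -1.9] grip mm 39.5 t 5.1
```

>>> {"method": "step_arm", "body": {
  "motion": [
    [6, -15, 0, 0, 0, 0],
    [12, -31, 0, 0, 0, 0],
    [12, -31, 0, 0, 0, 0],
    [12, -31, 0, 0, 0, 0],
    [12, -31, 0, 0, 0, 0],
    [12, -31, 0, 0, 0, 0],
    [12, -31, 0, 0, 0, 0],
    [12, -31, 0, 0, 0, 0],
    [12, -31, 0, 0, 0, 0],
    [12, -31, 0, 0, 0, 0],
    [12, -31, 0, 0, 0, 0],
    [12, -31, 0, 0, 0, 0],
    [12, -31, 0, 0, 0, 0],
    [6, -16, 0, 0, 0, 0],
    [0, 0, 0, 0, 0, -5],
    [0, 0, 0, 0, 0, -8],
    [0, 0, 0, 0, 0, 0]
  ]
}}

```text
clock: 7.22
position: [0.401, -0.2353, 0.1651]
ee_rot: [-0.016, 1.0, 0.002, -0.014]
ft_force: [-0.1, -0.1, -1.4]
grip_width: 0.456
```

```bash
python3 - <<'E'
from h import *
go(*BAY["filter"],.10,.05)
E
```

```text
pos [ 0.401  -0.2353  0.1651] shift mm [-46.3  32.3  64. ] rot deg [ 0.3 -1.6 -1.1] ft [-0.1 -0.1 -1.4] grip mm 39.0 t 7.22
```

>>> {"method": "step_arm", "body": {
  "motion": [
    [-23, 16, 0, 0.3, -1.6, -1],
    [-23, 16, 0, 0, 0, 0],
    [0, 0, 0, 0, 0, 0]
  ]
}}

```text
clock: 7.6
position: [0.4466, -0.199, 0.163]
ee_rot: [-0.021, 1.0, 0.001, 0.001]
ft_force: [-1.0, -0.8, -1.8]
grip_width: 0.464
```

```bash
python3 - <<'E'
from h import *
go(*BAY["filter"],.075,.05)
E
```

```text
pos [ 0.4466 -0.199   0.163 ] shift mm [ 2.3 -2.3 88. ] rot deg [ 0.1  0.1 -0.5] ft [-1.  -0.8 -1.8] grip mm 39.6 t 7.6
```

>>> {"method": "step_arm", "body": {
  "motion": [
    [2, -2, 40, 0, 0, 0],
    [0, 0, 40, 0, 0, 0],
    [0, 0, 0, 0, 0, 0],
    [0, 0, 0, 0, 0, 0]
  ]
}}

```text
clock: 8.1
position: [0.4455, -0.2002, 0.0823]
ee_rot: [-0.019, 1.0, 0.0, 0.002]
ft_force: [0.4, 1.0, -0.4]
grip_width: 0.464
```

```bash
python3 - <<'E'
from h import *
go(*BAY["filter"],.0545,.05)
import pickle
I=manip.camera_info("wrist");w=manip.camera("wrist");cv2.imwrite("pics/w4.png",w)
s=manip.camera("side");cv2.imwrite("pics/s4.png",cv2.resize(s[270:480,230:500],None,fx=2.8,fy=2.8,interpolation=cv2.INTER_CUBIC))
E
```

```text
pos [ 0.4455 -0.2002  0.0823] shift mm [ 1.1 -1.  27.7] rot deg [ 0.   0.2 -0.7] ft [ 0.4  1.  -0.4] grip mm 39.6 t 8.1
```

View pics/s4.png

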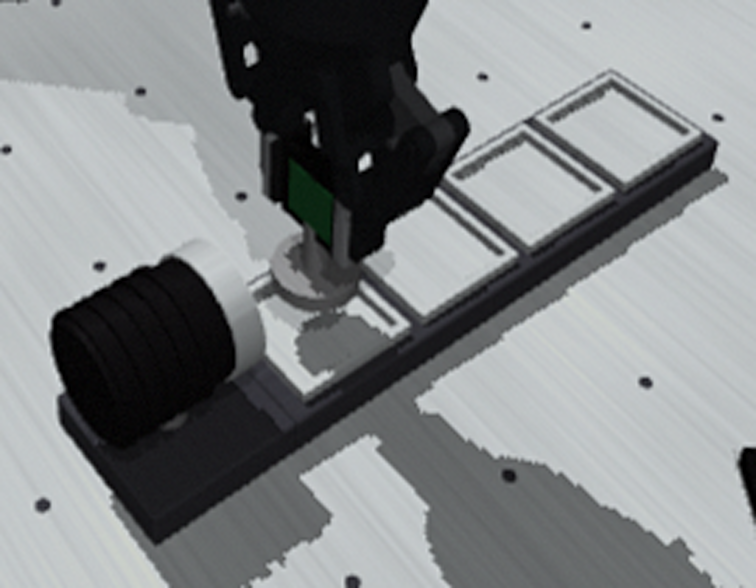

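View pics/w4.png

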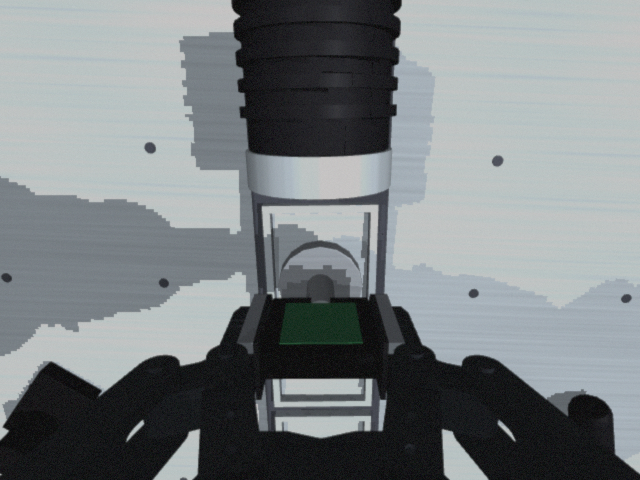

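The foot hangs centred and upright above the first bay, clear of the lamp, with the plate square to it. Lowering slowly.

>>> {"method": "step_arm", "body": {
  "motion": [
    [1, -1, 10, 0, 0, 0],
    [0, 0, 8, 0, 0, 0],
    [0, 0, 5, 0, 0, 0],
    [0, 0, 0, 0, 0, 0]
  ]
}}

```text
clock: 8.7
position: [0.4458, -0.2016, 0.0595]
ee_rot: [-0.019, 1.0, 0.0, 0.004]
ft_force: [0.9, 0.1, -1.7]
grip_width: 0.46
```

```bash
python3 - <<'E'
from h import *
go(*BAY["filter"],.0530,.05)
E
```

```text
pos [ 0.4458 -0.2016  0.0595] shift mm [1.4 0.3 6.5] rot deg [ 0.   0.4 -0.7] ft [ 0.9  0.1 -1.7] grip mm 39.3 t 8.7
```

>>> {"method": "step_arm", "body": {
  "motion": [
    [1, 0, 3, 0, 0.4, 0],
    [0, 0, 2, 0, 0, 0],
    [0, 0, 2, 0, 0, 0],
    [0, 0, 0, 0, 0, 0]
  ]
}}

```text
clock: 9.2
position: [0.4453, -0.2018, 0.0526]
ee_rot: [-0.019, 1.0, -0.0, 0.0]
ft_force: [-0.3, -0.3, 0.6]
grip_width: 0.466
```

```bash
python3 - <<'E'
from h import *
go(*BAY["filter"],.0530,.05)
E
```

```text
pos [ 0.4453 -0.2018  0.0526] shift mm [ 0.8  0.5 -0.4] rot deg [-0.   0.1 -0.7] ft [-0.3 -0.3  0.6] grip mm 39.8 t 9.2
```

The vertical force went from -1.7 to +0.6 N at the expected height, so the foot is on the floor. Releasing and rising.

>>> {"method": "step_arm", "body": {
  "motion": [
    [0, 0, 0, 0, 0, 0],
    [0, 0, 0, 0, 0, 0],
    [0, 0, 0, 0, 0, 0],
    [0, 0, 0, 0, 0, 0]
  ],
  "jaw": 70
}}

```text
clock: 9.7
position: [0.4457, -0.2019, 0.0529]
ee_rot: [-0.019, 1.0, -0.0, 0.001]
ft_force: [-0.7, -0.1, -0.1]
grip_width: 0.816
```

>>> {"method": "step_arm", "body": {
  "motion": [
    [0, 0, -10, 0, 0, 0],
    [0, 0, -25, 0, 0, 0],
    [0, 0, -40, 0, 0, 0],
    [0, 0, -40, 0, 0, 0],
    [0, 0, 0, 0, 0, 0]
  ]
}}

```text
clock: 10.32
position: [0.4453, -0.2022, 0.1739]
ee_rot: [-0.018, 1.0, -0.001, 0.001]
ft_force: [-0.3, 0.2, 0.3]
grip_width: 0.824
```

```bash
python3 - <<'E'
from h import *
x,y,p=PICK["cube"]
go(x,y,.17,p)
s=manip.camera("side");cv2.imwrite("pics/s5.png",cv2.resize(s[270:480,230:500],None,fx=2.8,fy=2.8,interpolation=cv2.INTER_CUBIC))
E
```

```text
pos [ 0.4453 -0.2022  0.1739] shift mm [-164.5  354.7    3.9] rot deg [-0.1  0.1 -0.8] ft [-0.3  0.2  0.3] grip mm 70.3 t 10.32
```

View pics/s5.png

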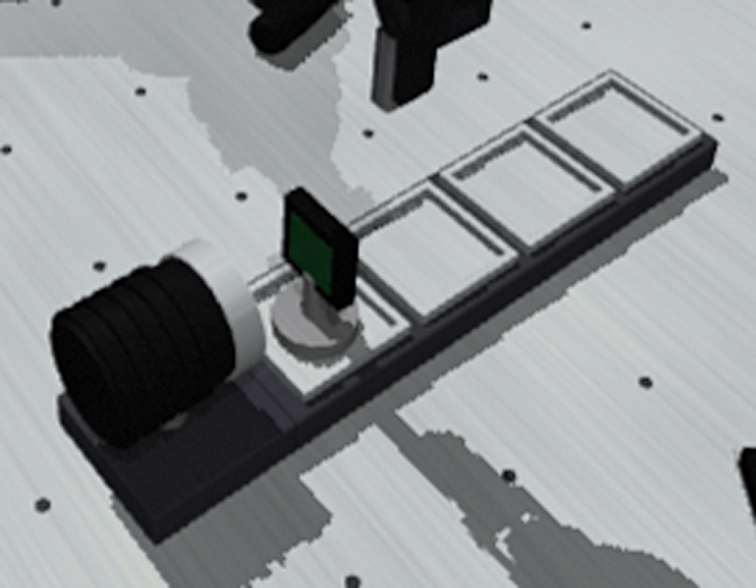

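The filter stands upright and centred in bay 1. Now the cube.

>>> {"method": "step_arm", "body": {
  "motion": [
    [-14, 29, 0, 0, 0, 0],
    [-14, 30, 0, 0, 0, 0],
    [-14, 30, 0, 0, 0, 0],
    [-14, 30, 0, 0, 0, 0],
    [-14, 30, 0, 0, 0, 0],
    [-14, 30, 0, 0, 0, 0],
    [-14, 30, 0, 0, 0, 0],
    [-14, 30, 0, 0, 0, 0],
    [-14, 30, 0, 0, 0, 0],
    [-14, 30, 0, 0, 0, 0],
    [-14, 30, 0, 0, 0, 0],
    [0, 0, 0, 0, 0, 0]
  ]
}}

```text
clock: 11.88
position: [0.5835, 0.1419, 0.1583]
ee_rot: [-0.017, 1.0, -0.002, -0.01]
ft_force: [-0.4, -0.9, -0.3]
grip_width: 0.819
```

```bash
python3 - <<'E'
from h import *
x,y,p=PICK["cube"]
go(x,y,.17,p)
E
```

```text
pos [0.5835 0.1419 0.1583] shift mm [-13.6  15.8 -12.1] rot deg [-0.2 -1.1 -1. ] ft [-0.4 -0.9 -0.3] grip mm 69.9 t 11.88
```

>>> {"method": "step_arm", "body": {
  "motion": [
    [-14, 16, -6, -0.2, -1.1, -1],
    [0, 0, 0, 0, 0, 0]
  ]
}}

```text
clock: 12.12
position: [0.5975, 0.1583, 0.1632]
ee_rot: [-0.026, 1.0, -0.0, -0.0]
ft_force: [0.6, -0.3, -0.5]
grip_width: 0.819
```

```bash
python3 - <<'E'
from h import *
import pickle
x,y,p=PICK["cube"]
go(x,y,.13,p)
pickle.dump(manip.camera_info("wrist"),open("w6.pkl","wb"))
cv2.imwrite("pics/w6.png",manip.camera("wrist"))
E
```

```text
pos [0.5975 0.1583 0.1632] shift mm [ 0.7 -0.  33.2] rot deg [ 0.  -0.   0.1] ft [ 0.6 -0.3 -0.5] grip mm 69.9 t 12.12
```

View pics/w6.png

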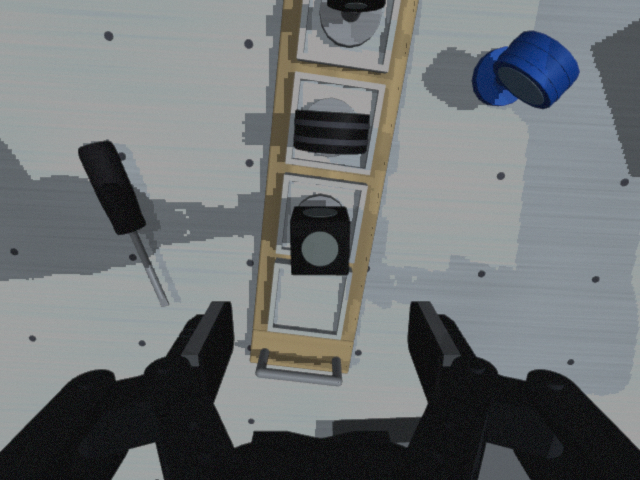

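The cube is square to the jaws (edges along the image axes) and centred at col 320. Descending.

>>> {"method": "step_arm", "body": {
  "motion": [
    [1, 0, 30, 0, 0, 0],
    [0, 0, 30, 0, 0, 0],
    [0, 0, 25, 0, 0, 0],
    [0, 0, 0, 0, 0, 0]
  ]
}}

```text
clock: 12.68
position: [0.5962, 0.1525, 0.0766]
ee_rot: [-0.022, 1.0, -0.001, -0.0]
ft_force: [-0.0, 0.6, 0.5]
grip_width: 0.823
```

```bash
python3 - <<'E'
from h import *
x,y,p=PICK["cube"]
go(x,y,.052,p)
E
```

```text
pos [0.5962 0.1525 0.0766] shift mm [-0.9  5.7 24.6] rot deg [-0.1 -0.  -0.3] ft [-0.   0.6  0.5] grip mm 70.2 t 12.68
```

>>> {"method": "step_arm", "body": {
  "motion": [
    [-1, 6, 12, 0, 0, 0],
    [0, 0, 12, 0, 0, 0],
    [0, 0, 0, 0, 0, 0]
  ]
}}

```text
clock: 13.05
position: [0.5982, 0.1586, 0.0535]
ee_rot: [-0.022, 1.0, -0.001, 0.001]
ft_force: [-0.2, -0.0, 0.1]
grip_width: 0.822
```

```bash
python3 - <<'E'
from h import *
x,y,p=PICK["cube"]
go(x,y,.052,p)
E
```

```text
pos [0.5982 0.1586 0.0535] shift mm [ 1.5 -0.4  1.5] rot deg [-0.1  0.1 -0.4] ft [-0.2 -0.   0.1] grip mm 70.2 t 13.05
```

>>> {"method": "step_arm", "body": {
  "motion": [
    [1.5, 0, 1.5, 0, 0, 0],
    [0, 0, 0, 0, 0, 0],
    [0, 0, 0, 0, 0, 0],
    [0, 0, 0, 0, 0, 0],
    [0, 0, 0, 0, 0, 0],
    [0, 0, 0, 0, 0, 0]
  ],
  "jaw": 20,
  "force": 45
}}

```text
clock: 13.8
position: [0.597, 0.1585, 0.0527]
ee_rot: [-0.022, 1.0, -0.001, 0.002]
ft_force: [-0.1, 0.9, -1.8]
grip_width: 0.412
```

```bash
python3 - <<'E'
from h import *
x,y,p=PICK["cube"]
go(x,y,.052,p)
E
```

```text
pos [0.597  0.1585 0.0527] shift mm [ 0.3 -0.3  0.7] rot deg [-0.1  0.2 -0.4] ft [-0.1  0.9 -1.8] grip mm 35.2 t 13.8
```

>>> {"method": "step_arm", "body": {
  "motion": [
    [0, 0, -10, 0, 0, 0],
    [0, 0, -25, 0, 0, 0],
    [0, 0, -35, 0, 0, 0],
    [0, 0, -35, 0, 0, 0],
    [0, 0, -20, 0, 0, 0],
    [0, 0, 0, 0, 0, 0]
  ]
}}

```text
clock: 14.55
position: [0.5959, 0.1583, 0.1838]
ee_rot: [-0.022, 1.0, -0.001, 0.001]
ft_force: [-0.1, 0.7, -3.2]
grip_width: 0.413
```

```bash
python3 - <<'E'
from h import *
go(*BAY["cube"],.17,.05)
E
```

```text
pos [0.5959 0.1583 0.1838] shift mm [  97.  -352.3   14.1] rot deg [-0.1  0.1 -0.4] ft [-0.1  0.7 -3.2] grip mm 35.3 t 14.55
```

>>> {"method": "step_arm", "body": {
  "motion": [
    [4, -15, 0, 0, 0, 0],
    [8, -30, 0, 0, 0, 0],
    [8, -30, 0, 0, 0, 0],
    [8, -30, 0, 0, 0, 0],
    [8, -30, 0, 0, 0, 0],
    [8, -30, 0, 0, 0, 0],
    [8, -30, 0, 0, 0, 0],
    [8, -30, 0, 0, 0, 0],
    [8, -30, 0, 0, 0, 0],
    [8, -30, 0, 0, 0, 0],
    [8, -30, 0, 0, 0, 0],
    [4, -15, 0, 0, 0, 0],
    [0, 0, 0, 0, 0, 0]
  ]
}}

```text
clock: 16.18
position: [0.5043, -0.1982, 0.1708]
ee_rot: [-0.016, 1.0, -0.002, -0.011]
ft_force: [0.1, 0.2, -3.0]
grip_width: 0.418
```

```bash
python3 - <<'E'
from h import *
go(*BAY["cube"],.16,.05)
E
```

```text
pos [ 0.5043 -0.1982  0.1708] shift mm [-10.3  -0.   10.6] rot deg [-0.2 -1.2 -1. ] ft [ 0.1  0.2 -3. ] grip mm 35.7 t 16.18
```

>>> {"method": "step_arm", "body": {
  "motion": [
    [-10, 0, 10, -0.2, -1.2, -1],
    [0, 0, 0, 0, 0, 0]
  ]
}}

```text
clock: 16.42
position: [0.5152, -0.1953, 0.1591]
ee_rot: [-0.027, 1.0, 0.0, 0.0]
ft_force: [0.0, -0.1, -3.5]
grip_width: 0.416
```

```bash
python3 - <<'E'
from h import *
go(*BAY["cube"],.053,.05)
E
```

```text
pos [ 0.5152 -0.1953  0.1591] shift mm [  1.1  -2.6 106.1] rot deg [0.  0.  0.3] ft [ 0.  -0.1 -3.5] grip mm 35.5 t 16.43
```

>>> {"method": "step_arm", "body": {
  "motion": [
    [1, -3, 40, 0, 0, 0],
    [0, 0, 38, 0, 0, 0],
    [0, 0, 0, 0, 0, 0]
  ]
}}

```text
clock: 16.8
position: [0.5162, -0.1951, 0.0796]
ee_rot: [-0.03, 1.0, 0.001, 0.001]
ft_force: [0.1, -0.7, -2.5]
grip_width: 0.415
```

```bash
python3 - <<'E'
from h import *
go(*BAY["cube"],.053,.05)
cv2.imwrite("pics/w7.png",manip.camera("wrist"))
E
```

```text
pos [ 0.5162 -0.1951  0.0796] shift mm [ 2.2 -2.7 26.6] rot deg [0.1 0.1 0.6] ft [ 0.1 -0.7 -2.5] grip mm 35.4 t 16.8
```

View pics/w7.png

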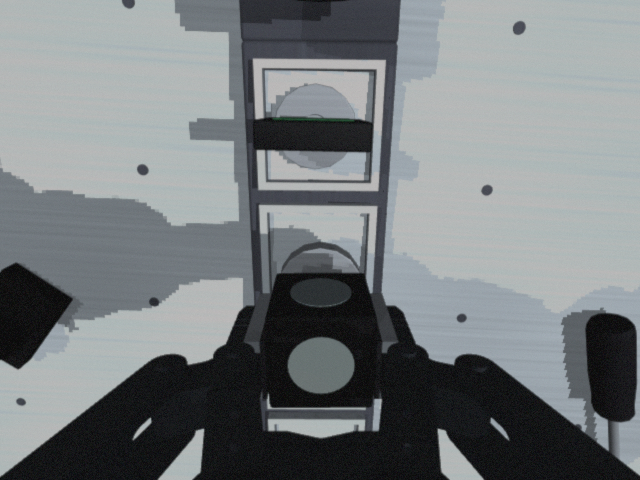

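The filter sits centred and square in bay 1 (foot at (315,125)). The cube hangs square over bay 2, about 2.7 mm off in y as computed. Lowering with that correction.

>>> {"method": "step_arm", "body": {
  "motion": [
    [2, -3, 12, 0, 0, 0.6],
    [0, 0, 8, 0, 0, 0],
    [0, 0, 0, 0, 0, 0]
  ]
}}

```text
clock: 17.23
position: [0.5179, -0.199, 0.0635]
ee_rot: [-0.025, 1.0, -0.0, 0.005]
ft_force: [0.4, 0.2, -4.2]
grip_width: 0.414
```

```bash
python3 - <<'E'
from h import *
go(*BAY["cube"],.053,.05)
E
```

```text
pos [ 0.5179 -0.199   0.0635] shift mm [ 3.7  1.3 10.5] rot deg [-0.   0.5 -0. ] ft [ 0.4  0.2 -4.2] grip mm 35.4 t 17.23
```

>>> {"method": "step_arm", "body": {
  "motion": [
    [4, 1, 5, 0, 0.5, 0],
    [0, 0, 3, 0, 0, 0],
    [0, 0, 2, 0, 0, 0],
    [0, 0, 1, 0, 0, 0],
    [0, 0, 0, 0, 0, 0]
  ]
}}

```text
clock: 17.85
position: [0.5143, -0.1983, 0.0527]
ee_rot: [-0.025, 1.0, -0.0, 0.001]
ft_force: [0.0, 0.0, -3.5]
grip_width: 0.421
```

```bash
python3 - <<'E'
from h import *
go(*BAY["cube"],.0525,.05)
E
```

```text
pos [ 0.5143 -0.1983  0.0527] shift mm [-0.1  0.4  0.2] rot deg [-0.   0.1 -0. ] ft [ 0.   0.  -3.5] grip mm 35.9 t 17.85
```

>>> {"method": "step_arm", "body": {
  "motion": [
    [0, 0, 1, 0, 0, 0],
    [0, 0, 1, 0, 0, 0],
    [0, 0, 0, 0, 0, 0]
  ]
}}

```text
clock: 18.23
position: [0.5145, -0.1984, 0.0528]
ee_rot: [-0.024, 1.0, 0.0, 0.001]
ft_force: [0.4, -0.5, -2.9]
grip_width: 0.415
```

>>> {"method": "step_arm", "body": {
  "motion": [
    [0, 0, 2, 0, 0, 0],
    [0, 0, 0, 0, 0, 0]
  ]
}}

```text
clock: 18.48
position: [0.5151, -0.1987, 0.0529]
ee_rot: [-0.024, 1.0, 0.0, 0.002]
ft_force: [-0.2, -0.4, -2.6]
grip_width: 0.417
```

>>> {"method": "step_arm", "body": {
  "motion": [
    [0, 0, 2, 0, 0, 0]
  ]
}}

```text
clock: 18.6
position: [0.5155, -0.1989, 0.0524]
ee_rot: [-0.024, 1.0, 0.001, 0.002]
ft_force: [-13.2, 4.7, 35.8]
grip_width: 0.414
```

```bash
python3 - <<'E'
from h import *
go(*BAY["cube"],.0525,.05)
s=manip.camera("side");cv2.imwrite("pics/s8.png",cv2.resize(s[270:480,230:500],None,fx=2.8,fy=2.8,interpolation=cv2.INTER_CUBIC))
go(*BAY["cube"],.0525,.05)
E
```

```text
pos [ 0.5155 -0.1989  0.0524] shift mm [ 1.1  1.  -0.1] rot deg [ 0.1  0.3 -0.1] ft [-13.2   4.7  35.8] grip mm 35.4 t 18.6
pos [ 0.5154 -0.1989  0.0525] shift mm [1. 1. 0.] rot deg [ 0.1  0.3 -0.1] ft [-7.7  0.6 20.9] grip mm 35.6 t 18.65
```

View pics/s8.png

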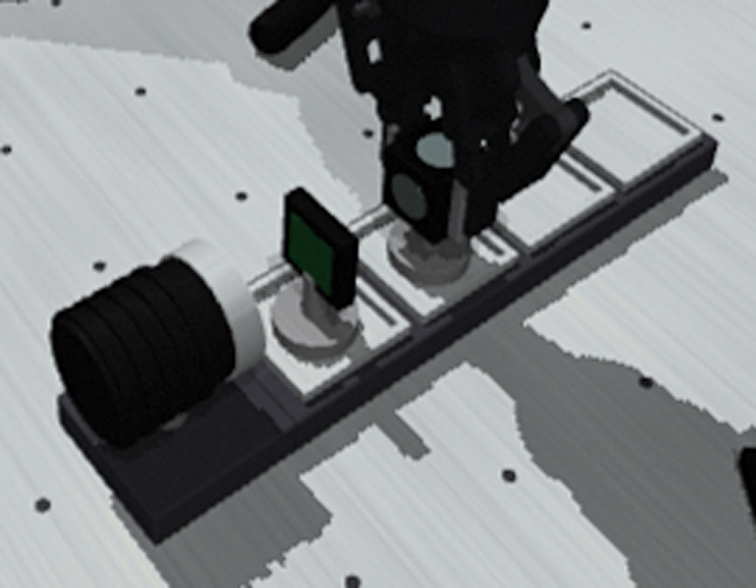

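The last 2 mm row pressed to about 36 N, so the foot was already seated and that push was a mistake. From now on I stop at the seating height. Relaxing, then releasing.

>>> {"method": "step_arm", "body": {
  "motion": [
    [0, 0, -0.3, 0, 0, 0],
    [0, 0, 0, 0, 0, 0],
    [0, 0, 0, 0, 0, 0]
  ]
}}

```text
clock: 19.02
position: [0.5156, -0.1989, 0.0526]
ee_rot: [-0.024, 1.0, 0.001, 0.002]
ft_force: [-0.8, 1.2, 3.3]
grip_width: 0.414
```

>>> {"method": "step_arm", "body": {
  "motion": [
    [0, 0, 0, 0, 0, 0],
    [0, 0, 0, 0, 0, 0],
    [0, 0, 0, 0, 0, 0],
    [0, 0, 0, 0, 0, 0]
  ],
  "jaw": 70
}}

```text
clock: 19.52
position: [0.516, -0.199, 0.0526]
ee_rot: [-0.024, 1.0, 0.0, 0.003]
ft_force: [-0.4, 0.4, 0.5]
grip_width: 0.819
```

>>> {"method": "step_arm", "body": {
  "motion": [
    [0, 0, -10, 0, 0, 0],
    [0, 0, -25, 0, 0, 0],
    [0, 0, -40, 0, 0, 0],
    [0, 0, -40, 0, 0, 0],
    [0, 0, 0, 0, 0, 0]
  ]
}}

```text
clock: 20.15
position: [0.5154, -0.1995, 0.1737]
ee_rot: [-0.024, 1.0, 0.0, 0.003]
ft_force: [0.6, -0.0, -0.6]
grip_width: 0.82
```

```bash
python3 - <<'E'
from h import *
x,y,p=PICK["lens"]
go(x,y,.17,p)
s=manip.camera("side");cv2.imwrite("pics/s9.png",cv2.resize(s[270:480,230:500],None,fx=2.8,fy=2.8,interpolation=cv2.INTER_CUBIC))
E
```

```text
pos [ 0.5154 -0.1995  0.1737] shift mm [-30.8 360.3   4. ] rot deg [0.  0.4 3.9] ft [ 0.6 -0.  -0.6] grip mm 70.0 t 20.15
```

View pics/s9.png

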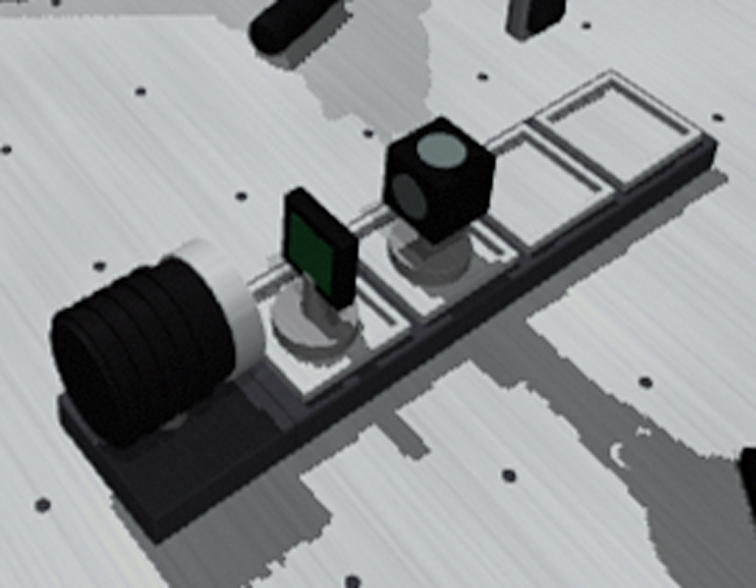

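The cube stands flat in bay 2. On to the lens.

>>> {"method": "step_arm", "body": {
  "motion": [
    [-2, 30, 0, 0, 0, 4],
    [0, 31, 0, 0, 0, 0],
    [0, 31, 0, 0, 0, 0],
    [0, 31, 0, 0, 0, 0],
    [0, 31, 0, 0, 0, 0],
    [0, 31, 0, 0, 0, 0],
    [0, 31, 0, 0, 0, 0],
    [0, 31, 0, 0, 0, 0],
    [0, 31, 0, 0, 0, 0],
    [0, 31, 0, 0, 0, 0],
    [0, 31, 0, 0, 0, 0],
    [0, 20, 0, 0, 0, 0],
    [0, 0, 0, 0, 0, 0]
  ],
  "jaw": 85
}}

```text
clock: 21.82
position: [0.5156, 0.1705, 0.1597]
ee_rot: [0.013, 1.0, -0.002, -0.008]
ft_force: [-1.1, 0.1, 0.2]
grip_width: 0.995
```

```bash
python3 - <<'E'
from h import *
x,y,p=PICK["lens"]
go(x,y,.17,p)
E
```

```text
pos [0.5156 0.1705 0.1597] shift mm [-13.4  -8.4 -10.5] rot deg [-0.2 -0.9 -0.4] ft [-1.1  0.1  0.2] grip mm 85.0 t 21.82
```

>>> {"method": "step_arm", "body": {
  "motion": [
    [-13, -8, 0, -0.2, -0.9, -0.4],
    [0, 0, 0, 0, 0, 0]
  ]
}}

```text
clock: 22.08
position: [0.5297, 0.1585, 0.1593]
ee_rot: [0.011, 1.0, -0.001, 0.001]
ft_force: [-0.7, -0.0, -0.5]
grip_width: 0.997
```

```bash
python3 - <<'E'
from h import *
import pickle
x,y,p=PICK["lens"]
go(x,y,.052,p)
pickle.dump(manip.camera_info("wrist"),open("w10.pkl","wb"))
cv2.imwrite("pics/w10.png",manip.camera("wrist"))
E
```

```text
pos [0.5297 0.1585 0.1593] shift mm [  0.9   3.4 107.2] rot deg [-0.1  0.1 -0.1] ft [-0.7 -0.  -0.5] grip mm 85.2 t 22.07
```

View pics/w10.png

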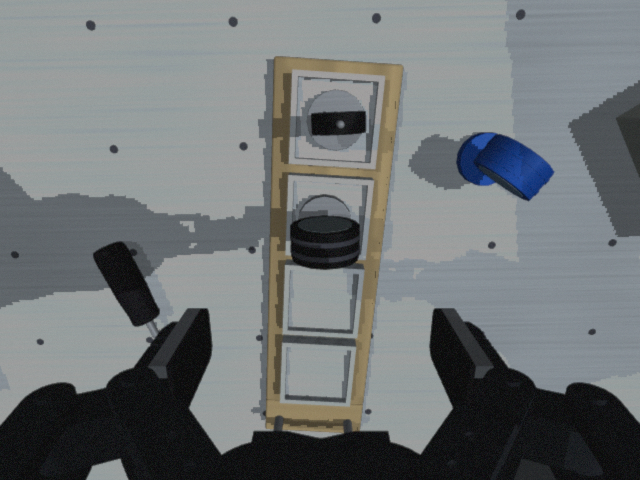

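The lens is square to the jaws; its col 325 vs 321 agrees with the computed +3.4 mm. Descending. The iris pin at (340,125) gives me a second fix for later.

>>> {"method": "step_arm", "body": {
  "motion": [
    [1, 5, 30, 0, 0, 0],
    [0, 0, 30, 0, 0, 0],
    [0, 0, 22, 0, 0, 0],
    [0, 0, 0, 0, 0, 0]
  ]
}}

```text
clock: 22.62
position: [0.5294, 0.1612, 0.0762]
ee_rot: [0.013, 1.0, -0.0, 0.001]
ft_force: [0.6, -0.2, 0.9]
grip_width: 0.993
```

```bash
python3 - <<'E'
from h import *
import pickle
x,y,p=PICK["lens"]
go(x,y,.052,p)
I=pickle.load(open("w10.pkl","rb"));print(ray("wrist",[(340,125),(311,123),(366,121)],.098,I).round(4).tolist())
im=cv2.imread("pics/w10.png");cv2.imwrite("pics/z10.png",cv2.resize(im[80:165,290:390],None,fx=6,fy=6,interpolation=cv2.INTER_CUBIC))
E
```

```text
pos [0.5294 0.1612 0.0762] shift mm [ 0.5  0.6 24.2] rot deg [-0.   0.1 -0.4] ft [ 0.6 -0.2  0.9] grip mm 84.8 t 22.62
[[0.4574, 0.1702, 0.098], [0.456, 0.1554, 0.098], [0.4557, 0.1834, 0.098]]
```

View pics/z10.png

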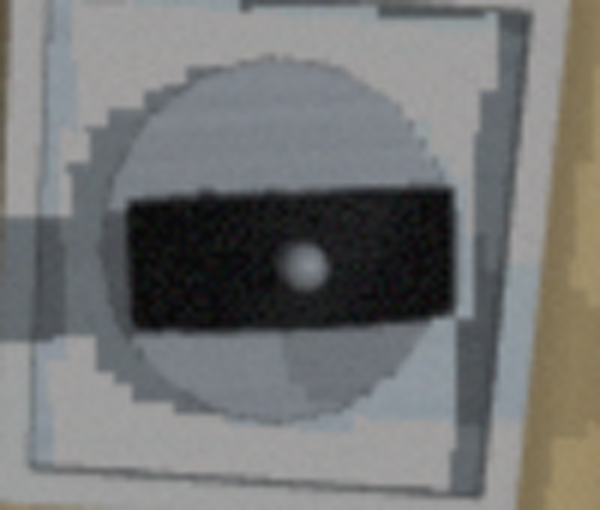

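>>> {"method": "step_arm", "body": {
  "motion": [
    [1, 1, 12, 0, 0, 0],
    [0, 0, 11, 0, 0, 0],
    [0, 0, 0, 0, 0, 0]
  ]
}}

```text
clock: 23.0
position: [0.5297, 0.1621, 0.0538]
ee_rot: [0.014, 1.0, 0.0, 0.002]
ft_force: [-0.3, -0.7, 0.8]
grip_width: 0.998
```

```bash
sed -i 's/iris=(.457,.171,0.)/iris=(.457,.1706,.022)/' h.py; python3 - <<'E'
from h import *
x,y,p=PICK["lens"]
go(x,y,.052,p)
E
```

```text
pos [0.5297 0.1621 0.0538] shift mm [ 0.7 -0.4  1.8] rot deg [ 0.   0.3 -0.4] ft [-0.3 -0.7  0.8] grip mm 85.2 t 23.0
```

>>> {"method": "step_arm", "body": {
  "motion": [
    [1, 0, 1, 0, 0.3, 0],
    [0, 0, 0, 0, 0, 0],
    [0, 0, 0, 0, 0, 0],
    [0, 0, 0, 0, 0, 0],
    [0, 0, 0, 0, 0, 0],
    [0, 0, 0, 0, 0, 0]
  ],
  "jaw": 25,
  "force": 45
}}

```text
clock: 23.75
position: [0.5292, 0.1624, 0.0539]
ee_rot: [0.014, 1.0, 0.001, 0.0]
ft_force: [-0.1, -0.2, 0.2]
grip_width: 0.499
```

```bash
python3 - <<'E'
from h import *
x,y,p=PICK["lens"]
go(x,y,.052,p)
E
```

```text
pos [0.5292 0.1624 0.0539] shift mm [ 0.2 -0.6  1.9] rot deg [ 0.1  0.  -0.4] ft [-0.1 -0.2  0.2] grip mm 42.6 t 23.75
```

The opening reads 42.6 mm on a 44 mm ring, so the pads may sit slightly above its widest line (they retract when part open). I'll regrip 6 mm lower.

>>> {"method": "step_arm", "body": {
  "motion": [
    [0, 0, 0, 0, 0, 0],
    [0, 0, 0, 0, 0, 0],
    [0, 0, 0, 0, 0, 0],
    [0, 0, 7, 0, 0, 0],
    [0, 0, 0, 0, 0, 0]
  ],
  "jaw": 62
}}

```text
clock: 24.38
position: [0.5293, 0.1625, 0.0464]
ee_rot: [0.014, 1.0, 0.001, 0.0]
ft_force: [-0.2, -0.1, 0.4]
grip_width: 0.73
```

>>> {"method": "step_arm", "body": {
  "motion": [
    [0, 0, 0, 0, 0, 0],
    [0, 0, 0, 0, 0, 0],
    [0, 0, 0, 0, 0, 0],
    [0, 0, 0, 0, 0, 0],
    [0, 0, 0, 0, 0, 0]
  ],
  "jaw": 25,
  "force": 45
}}

```text
clock: 25.0
position: [0.5293, 0.1624, 0.0465]
ee_rot: [0.014, 1.0, 0.001, 0.0]
ft_force: [0.5, -0.2, 0.8]
grip_width: 0.502
```

```bash
python3 - <<'E'
from h import *
x,y,p=PICK["lens"]
go(x,y,.052,p)
s=manip.camera("side");cv2.imwrite("pics/s11.png",cv2.resize(s[160:290,180:380],None,fx=3.9,fy=3.9,interpolation=cv2.INTER_CUBIC))
E
```

```text
pos [0.5293 0.1624 0.0465] shift mm [ 0.3 -0.6 -5.5] rot deg [ 0.1  0.  -0.4] ft [ 0.5 -0.2  0.8] grip mm 42.8 t 25.0
```

View pics/s11.png

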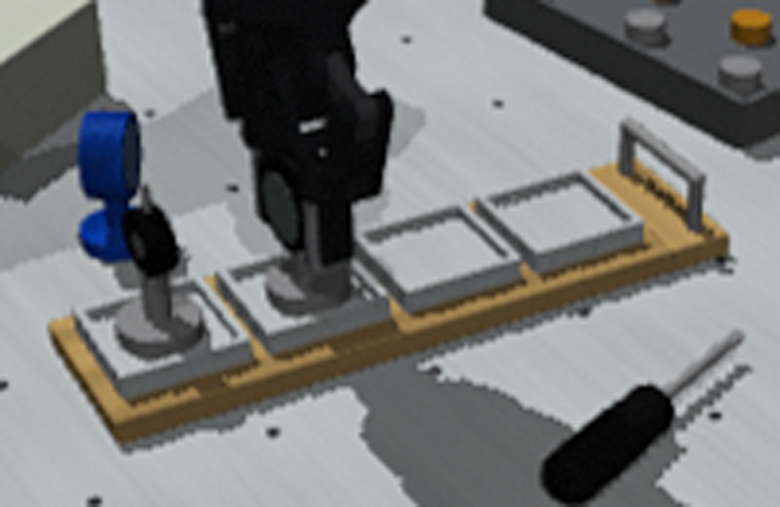

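The width is unchanged, so the pads do span the widest line. The pick height is now TCP z = 0.0465. Lifting.

>>> {"method": "step_arm", "body": {
  "motion": [
    [0, 0, -10, 0, 0, 0],
    [0, 0, -25, 0, 0, 0],
    [0, 0, -35, 0, 0, 0],
    [0, 0, -35, 0, 0, 0],
    [0, 0, -20, 0, 0, 0],
    [0, 0, 0, 0, 0, 0]
  ]
}}

```text
clock: 25.8
position: [0.5285, 0.1621, 0.1771]
ee_rot: [0.014, 1.0, 0.0, -0.0]
ft_force: [0.0, 0.0, -2.0]
grip_width: 0.503
```

```bash
python3 - <<'E'
from h import *
go(*BAY["lens"],.165,.05)
E
```

```text
pos [0.5285 0.1621 0.1771] shift mm [ -65.7 -354.9   11.8] rot deg [ 0.   0.  -4.4] ft [ 0.  0. -2.] grip mm 43.0 t 25.8
```

>>> {"method": "step_arm", "body": {
  "motion": [
    [-3, -15, 0, 0, 0, -4.4],
    [-3, -30, 0, 0, 0, 0],
    [-3, -30, 0, 0, 0, 0],
    [-3, -30, 0, 0, 0, 0],
    [-3, -30, 0, 0, 0, 0],
    [-3, -30, 0, 0, 0, 0],
    [-3, -30, 0, 0, 0, 0],
    [-3, -30, 0, 0, 0, 0],
    [-3, -30, 0, 0, 0, 0],
    [-3, -30, 0, 0, 0, 0],
    [-3, -30, 0, 0, 0, 0],
    [-3, -30, 0, 0, 0, 0],
    [-3, -15, 0, 0, 0, 0],
    [0, 0, 0, 0, 0, 0]
  ]
}}

```text
clock: 27.55
position: [0.5792, -0.2052, 0.161]
ee_rot: [-0.028, 1.0, 0.0, -0.01]
ft_force: [-0.0, 0.7, -0.8]
grip_width: 0.505
```

```bash
python3 - <<'E'
from h import *
go(*BAY["lens"],.155,.05)
E
```

```text
pos [ 0.5792 -0.2052  0.161 ] shift mm [-5.9 10.4  5.8] rot deg [ 0.1 -1.2  0.3] ft [-0.   0.7 -0.8] grip mm 43.1 t 27.55
```

>>> {"method": "step_arm", "body": {
  "motion": [
    [-6, 10, 5, 0.1, -1.2, 0.3],
    [0, 0, 0, 0, 0, 0]
  ]
}}

```text
clock: 27.8
position: [0.5851, -0.1909, 0.1548]
ee_rot: [-0.026, 1.0, 0.0, 0.0]
ft_force: [-0.7, 0.3, -1.9]
grip_width: 0.499
```

```bash
python3 - <<'E'
from h import *
go(*BAY["lens"],.075,.05)
E
```

```text
pos [ 0.5851 -0.1909  0.1548] shift mm [ 0.9 -3.6 79.8] rot deg [0.1 0.1 0.1] ft [-0.7  0.3 -1.9] grip mm 42.6 t 27.8
```

>>> {"method": "step_arm", "body": {
  "motion": [
    [1, -4, 40, 0, 0, 0],
    [0, 0, 38, 0, 0, 0],
    [0, 0, 0, 0, 0, 0]
  ]
}}

```text
clock: 28.18
position: [0.5857, -0.1909, 0.0763]
ee_rot: [-0.029, 1.0, 0.001, 0.002]
ft_force: [-0.3, 0.5, -1.4]
grip_width: 0.504
```

```bash
python3 - <<'E'
from h import *
go(*BAY["lens"],.0465,.05)
cv2.imwrite("pics/w12.png",manip.camera("wrist"))
E
```

```text
pos [ 0.5857 -0.1909  0.0763] shift mm [ 1.6 -3.6 29.7] rot deg [0.1 0.2 0.4] ft [-0.3  0.5 -1.4] grip mm 43.1 t 28.18
```

View pics/w12.png

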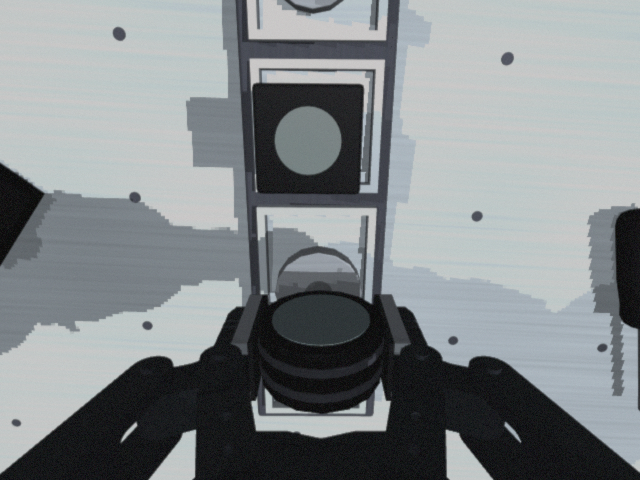

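The cube is square in bay 2 (centre (308,140)), and the lens hangs square above bay 3. Lowering.

>>> {"method": "step_arm", "body": {
  "motion": [
    [2, -4, 12, 0.1, 0.2, 0.4],
    [0, 0, 9, 0, 0, 0],
    [0, 0, 0, 0, 0, 0]
  ]
}}

```text
clock: 28.6
position: [0.5873, -0.1959, 0.0597]
ee_rot: [-0.025, 1.0, -0.001, 0.004]
ft_force: [-0.3, 0.2, -1.5]
grip_width: 0.507
```

```bash
python3 - <<'E'
from h import *
go(*BAY["lens"],.0468,.05)
E
```

```text
pos [ 0.5873 -0.1959  0.0597] shift mm [ 3.   1.6 12.9] rot deg [-0.1  0.5  0. ] ft [-0.3  0.2 -1.5] grip mm 43.3 t 28.6
```

>>> {"method": "step_arm", "body": {
  "motion": [
    [3, 1.5, 5, 0, 0.5, 0],
    [0, 0, 4, 0, 0, 0],
    [0, 0, 2, 0, 0, 0],
    [0, 0, 0, 0, 0, 0]
  ]
}}

```text
clock: 29.1
position: [0.5846, -0.1946, 0.0488]
ee_rot: [-0.025, 1.0, -0.001, -0.0]
ft_force: [0.3, -0.7, -1.4]
grip_width: 0.503
```

```bash
python3 - <<'E'
from h import *
go(*BAY["lens"],.0465,.05)
E
```

```text
pos [ 0.5846 -0.1946  0.0488] shift mm [0.2 0.1 2.3] rot deg [-0.1 -0.   0. ] ft [ 0.3 -0.7 -1.4] grip mm 43.0 t 29.1
```

>>> {"method": "step_arm", "body": {
  "motion": [
    [0, 0, 1, 0, 0, 0],
    [0, 0, 0.7, 0, 0, 0]
  ]
}}

```text
clock: 29.35
position: [0.5847, -0.1947, 0.0472]
ee_rot: [-0.025, 1.0, -0.001, 0.0]
ft_force: [-0.2, 0.0, -0.7]
grip_width: 0.508
```

>>> {"method": "step_arm", "body": {
  "motion": [
    [0, 0, 0.6, 0, 0, 0]
  ]
}}

```text
clock: 29.48
position: [0.5848, -0.1947, 0.0466]
ee_rot: [-0.025, 1.0, -0.001, 0.0]
ft_force: [-0.3, 0.9, -1.1]
grip_width: 0.503
```

At the pick height, within 0.1 mm. Releasing.

>>> {"method": "step_arm", "body": {
  "motion": [
    [0, 0, 0, 0, 0, 0],
    [0, 0, 0, 0, 0, 0],
    [0, 0, 0, 0, 0, 0],
    [0, 0, 0, 0, 0, 0]
  ],
  "jaw": 72
}}

```text
clock: 29.98
position: [0.5854, -0.1949, 0.0474]
ee_rot: [-0.025, 1.0, -0.001, 0.001]
ft_force: [-0.5, 0.0, -0.0]
grip_width: 0.846
```

>>> {"method": "step_arm", "body": {
  "motion": [
    [0, 0, -10, 0, 0, 0],
    [0, 0, -25, 0, 0, 0],
    [0, 0, -40, 0, 0, 0],
    [0, 0, -40, 0, 0, 0],
    [0, 0, 0, 0, 0, 0]
  ]
}}

```text
clock: 30.6
position: [0.5852, -0.195, 0.1687]
ee_rot: [-0.025, 1.0, -0.002, 0.002]
ft_force: [0.7, 0.5, -0.5]
grip_width: 0.844
```

```bash
python3 - <<'E'
from h import *
x,y,p=PICK["iris"]
go(x,y,.17,p)
s=manip.camera("side");cv2.imwrite("pics/s13.png",cv2.resize(s[270:480,230:500],None,fx=2.8,fy=2.8,interpolation=cv2.INTER_CUBIC))
E
```

```text
pos [ 0.5852 -0.195   0.1687] shift mm [109.8 371.5  -2.8] rot deg [-0.2  0.2  1.6] ft [ 0.7  0.5 -0.5] grip mm 72.1 t 30.6
```

View pics/s13.png

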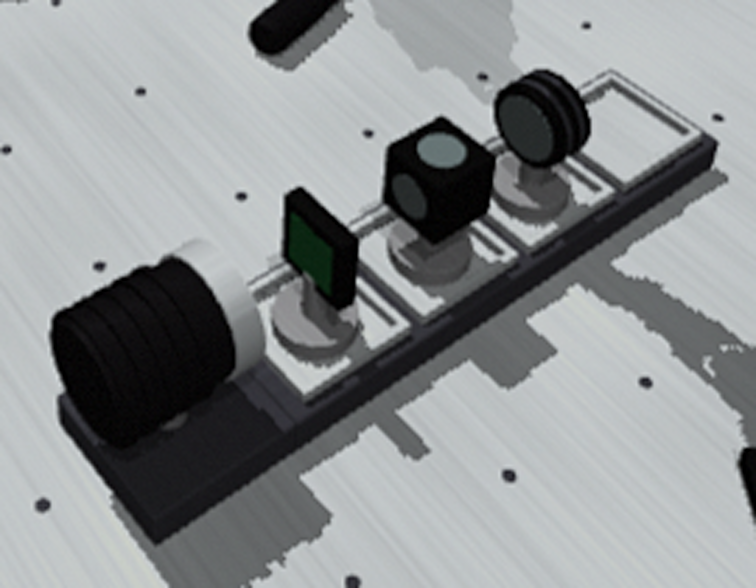

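The lens stands in bay 3. Now the iris, with a narrower jaw near the blue decoy.

>>> {"method": "step_arm", "body": {
  "motion": [
    [9, 30, 0, 0, 0, 1.6],
    [9, 31, 0, 0, 0, 0],
    [9, 31, 0, 0, 0, 0],
    [9, 31, 0, 0, 0, 0],
    [9, 31, 0, 0, 0, 0],
    [9, 31, 0, 0, 0, 0],
    [9, 31, 0, 0, 0, 0],
    [9, 31, 0, 0, 0, 0],
    [9, 31, 0, 0, 0, 0],
    [9, 31, 0, 0, 0, 0],
    [9, 31, 0, 0, 0, 0],
    [9, 25, 0, 0, 0, 0],
    [0, 0, 0, 0, 0, 0]
  ],
  "jaw": 65
}}

```text
clock: 32.28
position: [0.4553, 0.1781, 0.1538]
ee_rot: [-0.011, 1.0, -0.004, -0.01]
ft_force: [-1.1, 0.2, -0.1]
grip_width: 0.757
```

```bash
python3 - <<'E'
from h import *
x,y,p=PICK["iris"]
go(x,y,.17,p)
E
```

```text
pos [0.4553 0.1781 0.1538] shift mm [ -1.2  -7.7 -16.2] rot deg [-0.4 -1.1 -0. ] ft [-1.1  0.2 -0.1] grip mm 64.7 t 32.27
```

>>> {"method": "step_arm", "body": {
  "motion": [
    [-1, -7, -5, -0.4, -1.1, 0],
    [0, 0, 0, 0, 0, 0]
  ]
}}

```text
clock: 32.52
position: [0.4567, 0.1688, 0.1583]
ee_rot: [-0.01, 1.0, -0.0, -0.0]
ft_force: [0.0, 1.1, -0.2]
grip_width: 0.759
```

```bash
python3 - <<'E'
from h import *
x,y,p=PICK["iris"]
go(x,y,.046,p)
cv2.imwrite("pics/w14.png",manip.camera("wrist"))
E
```

```text
pos [0.4567 0.1688 0.1583] shift mm [ -0.4   1.8 112.3] rot deg [-0.  -0.  -0.1] ft [ 0.   1.1 -0.2] grip mm 64.8 t 32.52
```

View pics/w14.png

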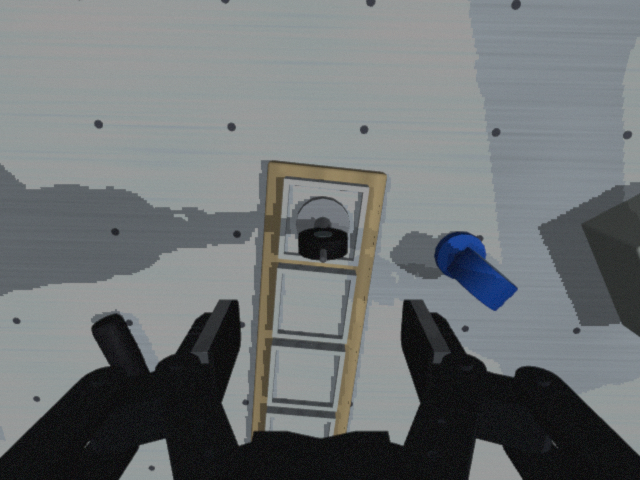

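The iris is square and centred (col 322). The decoy's nearest edge is about 89 mm from it, outside the fingers. Descending.

>>> {"method": "step_arm", "body": {
  "motion": [
    [0, 3, 30, 0, 0, 0],
    [0, 0, 30, 0, 0, 0],
    [0, 0, 25, 0, 0, 0],
    [0, 0, 0, 0, 0, 0]
  ]
}}

```text
clock: 33.08
position: [0.4579, 0.1697, 0.0717]
ee_rot: [-0.008, 1.0, -0.0, 0.0]
ft_force: [1.1, 0.3, -0.4]
grip_width: 0.762
```

```bash
python3 - <<'E'
from h import *
x,y,p=PICK["iris"]
go(x,y,.046,p)
E
```

```text
pos [0.4579 0.1697 0.0717] shift mm [ 0.9  0.9 25.7] rot deg [-0.   0.  -0.4] ft [ 1.1  0.3 -0.4] grip mm 65.1 t 33.08
```

>>> {"method": "step_arm", "body": {
  "motion": [
    [1, 1, 13, 0, 0, 0],
    [0, 0, 12, 0, 0, 0],
    [0, 0, 0, 0, 0, 0]
  ]
}}

```text
clock: 33.45
position: [0.4581, 0.1709, 0.047]
ee_rot: [-0.007, 1.0, 0.001, 0.002]
ft_force: [0.3, 0.0, 0.8]
grip_width: 0.761
```

```bash
python3 - <<'E'
from h import *
x,y,p=PICK["iris"]
go(x,y,.046,p)
E
```

```text
pos [0.4581 0.1709 0.047 ] shift mm [ 1.1 -0.2  1. ] rot deg [ 0.1  0.2 -0.4] ft [0.3 0.  0.8] grip mm 65.0 t 33.45
```

>>> {"method": "step_arm", "body": {
  "motion": [
    [1, 0, 0.5, 0, 0.2, 0],
    [0, 0, 0, 0, 0, 0],
    [0, 0, 0, 0, 0, 0],
    [0, 0, 0, 0, 0, 0],
    [0, 0, 0, 0, 0, 0],
    [0, 0, 0, 0, 0, 0]
  ],
  "jaw": 15,
  "force": 45
}}

```text
clock: 34.2
position: [0.4576, 0.1711, 0.0475]
ee_rot: [-0.007, 1.0, 0.001, 0.0]
ft_force: [-0.6, -0.1, -1.8]
grip_width: 0.357
```

```bash
python3 - <<'E'
from h import *
x,y,p=PICK["iris"]
go(x,y,.046,p)
E
```

```text
pos [0.4576 0.1711 0.0475] shift mm [ 0.6 -0.5  1.5] rot deg [ 0.1  0.  -0.4] ft [-0.6 -0.1 -1.8] grip mm 30.5 t 34.2
```

>>> {"method": "step_arm", "body": {
  "motion": [
    [0, 0, -10, 0, 0, 0],
    [0, 0, -25, 0, 0, 0],
    [0, 0, -35, 0, 0, 0],
    [0, 0, -35, 0, 0, 0],
    [0, 0, -20, 0, 0, 0],
    [0, 0, 0, 0, 0, 0]
  ]
}}

```text
clock: 34.95
position: [0.4575, 0.1707, 0.1794]
ee_rot: [-0.007, 1.0, 0.001, 0.001]
ft_force: [0.3, 0.3, -2.3]
grip_width: 0.351
```

```bash
python3 - <<'E'
from h import *
go(*BAY["iris"],.165,.05)
E
```

```text
pos [0.4575 0.1707 0.1794] shift mm [-191.7 -364.3   14. ] rot deg [ 0.1  0.1 -2.1] ft [ 0.3  0.3 -2.3] grip mm 29.9 t 34.95
```

>>> {"method": "step_arm", "body": {
  "motion": [
    [-7, -14, 0, 0, 0, -2.1],
    [-14, -29, 0, 0, 0, 0],
    [-14, -29, 0, 0, 0, 0],
    [-14, -29, 0, 0, 0, 0],
    [-14, -29, 0, 0, 0, 0],
    [-14, -29, 0, 0, 0, 0],
    [-14, -29, 0, 0, 0, 0],
    [-14, -29, 0, 0, 0, 0],
    [-14, -29, 0, 0, 0, 0],
    [-14, -29, 0, 0, 0, 0],
    [-14, -29, 0, 0, 0, 0],
    [-14, -29, 0, 0, 0, 0],
    [-14, -29, 0, 0, 0, 0],
    [0, 0, 0, 0, 0, 0]
  ]
}}

```text
clock: 36.7
position: [0.6499, -0.1926, 0.1622]
ee_rot: [-0.028, 1.0, 0.0, -0.009]
ft_force: [-0.3, -0.1, -1.8]
grip_width: 0.358
```

```bash
python3 - <<'E'
from h import *
go(*BAY["iris"],.155,.05)
E
```

```text
pos [ 0.6499 -0.1926  0.1622] shift mm [-4.7  1.5  7.2] rot deg [ 0.  -1.   0.3] ft [-0.3 -0.1 -1.8] grip mm 30.6 t 36.7
```

>>> {"method": "step_arm", "body": {
  "motion": [
    [-5, 1, 7, 0, -1, 0.3],
    [0, 0, 0, 0, 0, 0]
  ]
}}

```text
clock: 36.95
position: [0.6542, -0.1895, 0.1528]
ee_rot: [-0.025, 1.0, 0.001, -0.001]
ft_force: [0.0, 0.0, -1.8]
grip_width: 0.353
```

```bash
python3 - <<'E'
from h import *
go(*BAY["iris"],.075,.05)
E
```

```text
pos [ 0.6542 -0.1895  0.1528] shift mm [-0.1 -1.5 77.8] rot deg [ 0.1 -0.1  0. ] ft [ 0.   0.  -1.8] grip mm 30.2 t 36.95
```

>>> {"method": "step_arm", "body": {
  "motion": [
    [0, -2, 38, 0, 0, 0],
    [0, 0, 38, 0, 0, 0],
    [0, 0, 0, 0, 0, 0]
  ]
}}

```text
clock: 37.33
position: [0.6545, -0.1879, 0.0759]
ee_rot: [-0.027, 1.0, 0.002, 0.0]
ft_force: [-0.8, 0.7, -1.1]
grip_width: 0.357
```

```bash
python3 - <<'E'
from h import *
go(*BAY["iris"],.0475,.05)
cv2.imwrite("pics/w15.png",manip.camera("wrist"))
E
```

```text
pos [ 0.6545 -0.1879  0.0759] shift mm [ 0.4 -3.  28.4] rot deg [0.2 0.  0.3] ft [-0.8  0.7 -1.1] grip mm 30.5 t 37.33
```

View pics/w15.png

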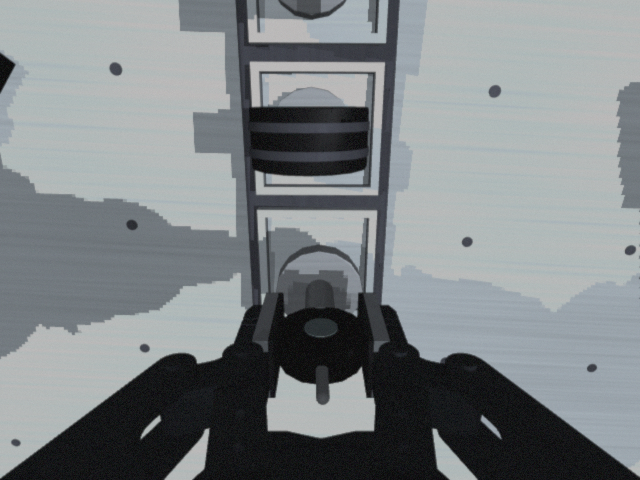

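The lens sits square in bay 3 (head at (310,140)), and the iris hangs upright above bay 4. Lowering with the 3 mm correction.

>>> {"method": "step_arm", "body": {
  "motion": [
    [0, -3, 11, 0.2, 0, 0.3],
    [0, 0, 8, 0, 0, 0],
    [0, 0, 0, 0, 0, 0]
  ]
}}

```text
clock: 37.75
position: [0.6582, -0.1917, 0.0621]
ee_rot: [-0.025, 1.0, -0.001, 0.005]
ft_force: [-0.6, 0.4, -1.3]
grip_width: 0.356
```

```bash
python3 - <<'E'
from h import *
go(*BAY["iris"],.0477,.05)
E
```

```text
pos [ 0.6582 -0.1917  0.0621] shift mm [ 4.   1.1 14.4] rot deg [-0.1  0.5 -0. ] ft [-0.6  0.4 -1.3] grip mm 30.4 t 37.75
```

>>> {"method": "step_arm", "body": {
  "motion": [
    [4, 1, 6, 0, 0.5, 0],
    [0, 0, 4, 0, 0, 0],
    [0, 0, 2, 0, 0, 0],
    [0, 0, 0, 0, 0, 0]
  ]
}}

```text
clock: 38.25
position: [0.6543, -0.191, 0.05]
ee_rot: [-0.025, 1.0, -0.001, 0.0]
ft_force: [-0.9, -0.7, -2.3]
grip_width: 0.358
```

```bash
python3 - <<'E'
from h import *
go(*BAY["iris"],.0477,.05)
E
```

```text
pos [ 0.6543 -0.191   0.05  ] shift mm [0.  0.2 2.3] rot deg [-0.1  0.  -0. ] ft [-0.9 -0.7 -2.3] grip mm 30.6 t 38.25
```

>>> {"method": "step_arm", "body": {
  "motion": [
    [0, 0, 1, 0, 0, 0],
    [0, 0, 0.7, 0, 0, 0]
  ]
}}

```text
clock: 38.5
position: [0.6545, -0.1911, 0.0485]
ee_rot: [-0.025, 1.0, -0.001, 0.001]
ft_force: [-0.3, 0.0, -1.4]
grip_width: 0.356
```

>>> {"method": "step_arm", "body": {
  "motion": [
    [0, 0, 0.6, 0, 0, 0]
  ]
}}

```text
clock: 38.62
position: [0.6546, -0.1911, 0.0479]
ee_rot: [-0.025, 1.0, -0.001, 0.001]
ft_force: [-0.1, -0.9, -1.2]
grip_width: 0.355
```

Within 0.4 mm of the floor. Releasing.

>>> {"method": "step_arm", "body": {
  "motion": [
    [0, 0, 0.3, 0, 0, 0],
    [0, 0, 0, 0, 0, 0],
    [0, 0, 0, 0, 0, 0],
    [0, 0, 0, 0, 0, 0],
    [0, 0, 0, 0, 0, 0]
  ],
  "jaw": 65
}}

```text
clock: 39.25
position: [0.655, -0.1913, 0.0483]
ee_rot: [-0.025, 1.0, -0.001, 0.001]
ft_force: [-0.7, -0.1, 0.0]
grip_width: 0.762
```

>>> {"method": "step_arm", "body": {
  "motion": [
    [0, 0, -10, 0, 0, 0],
    [0, 0, -25, 0, 0, 0],
    [0, 0, -40, 0, 0, 0],
    [0, 0, -40, 0, 0, 0],
    [0, 0, -40, 0, 0, 0],
    [0, 0, -40, 0, 0, 0],
    [0, 0, 0, 0, 0, 0]
  ]
}}

```text
clock: 40.12
position: [0.6543, -0.1911, 0.2543]
ee_rot: [-0.024, 1.0, -0.002, 0.003]
ft_force: [-1.4, -2.0, -0.6]
grip_width: 0.761
```

>>> {"method": "step_arm", "body": {
  "motion": [
    [0, 40, 0, 0, 0, 0],
    [0, 40, 0, 0, 0, 0],
    [0, 40, 0, 0, 0, 0],
    [0, 40, 0, 0, 0, 0],
    [0, 40, 0, 0, 0, 0],
    [0, 0, 0, 0, 0, 0]
  ]
}}

```text
clock: 40.88
position: [0.6426, 0.0141, 0.2523]
ee_rot: [-0.023, 1.0, -0.002, 0.002]
ft_force: [-0.3, -0.1, -0.0]
grip_width: 0.759
```

```bash
python3 - <<'E'
from h import *
s=manip.camera("side");t=manip.camera("top")
a=cv2.resize(s[270:480,230:500],None,fx=1.9,fy=1.9,interpolation=cv2.INTER_CUBIC)
b=cv2.resize(t[160:360,400:480],None,fx=3,fy=3,interpolation=cv2.INTER_CUBIC)[:600]
c=np.zeros((600,800,3),np.uint8);c[:a.shape[0],:a.shape[1]]=a;c[:b.shape[0],540:540+b.shape[1]]=b
cv2.imwrite("pics/f.png",c)
print(manip.get_obs()["clock"],manip.get_obs()["position"])
# predicted top-view pixels for head centre + foot top centre of each bay
for k,v in BAY.items(): print(k,proj("top",[[*v,.07],[*v,.03]]).round(1).tolist(),proj("side",[[*v,.07],[*v,.03]]).round(1).tolist())
cv2.imwrite("pics/ft.png",t);cv2.imwrite("pics/fs.png",s)
E
```

```text
40.975 [0.64281626 0.00942016 0.25253138]
filter [[443.9, 293.1], [439.3, 293.7]] [[343.6, 357.8], [342.4, 380.0]]
cube [[441.2, 255.5], [436.7, 257.7]] [[385.0, 333.2], [382.5, 355.0]]
lens [[438.5, 218.6], [434.2, 222.2]] [[422.2, 311.1], [418.7, 332.5]]
iris [[435.8, 182.5], [431.6, 187.6]] [[455.5, 291.1], [451.2, 312.1]]
```

View pics/f.png

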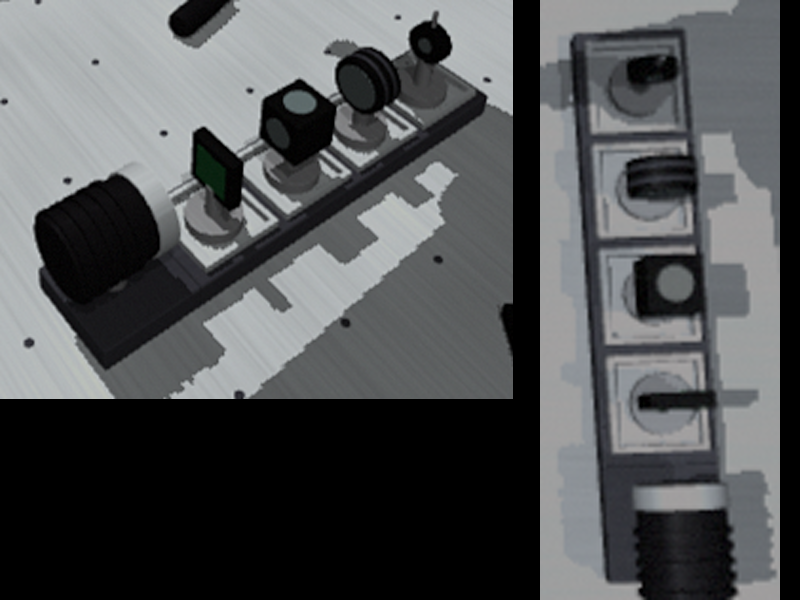

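Both views show the four optics upright in bays 1-4, in order filter, cube, lens, iris. One numeric check of the positions follows.

```bash
python3 - <<'E'
from h import *
f=lambda x,y:[(x-540+.5)/3-.5+400,(y+.5)/3-.5+160]
r=np.array([.9987,.0506])
for k,p,z in [("filter",f(677,401),.090),("cube",f(675,283),.088),("lens",f(661,175),.088),("iris",f(655,69),.086),("filter",f(663,404),.03),("cube",f(655,296),.03),("lens",f(649,190),.03),("iris",f(638,87),.03)]:
    d=ray("top",p,z)[0,:2]-BAY[k];print(k,z,"along,across mm",(1e3*d@r).round(1),(1e3*(d@[-r[1],r[0]])).round(1))
E
```

```text
filter 0.09 along,across mm -1.1 2.0
cube 0.088 along,across mm 0.7 -2.4
lens 0.088 along,across mm -2.2 1.3
iris 0.086 along,across mm -4.6 -0.5
filter 0.03 along,across mm -1.3 -2.5
cube 0.03 along,across mm -1.3 -2.4
lens 0.03 along,across mm -1.7 -3.4
iris 0.03 along,across mm -2.3 -1.3
```

All are within 5 mm by rough hand-picked pixels, well inside 10 mm. Handing in.

```bash
python3 - <<'E'
from workcell import manip
print(manip.hand_in(),manip.get_obs()["clock"])
E
```

```text
the job is handed in; nothing more can be done
the job is handed in; nothing more can be done
```

I moved all four optics into the rail bays and handed the job in at about 41 s. From the lamp outward they are filter, cube, lens, iris, matching their order from the rack's handle.

**Final checks:** the side and top views show all four upright, square to the rail and flat in their bays. From hand-picked pixels in the top view, each sits within about 5 mm of its bay centre, along and across (the limit is 10 mm). The gripper was clear of everything, and the blue look-alike was not touched.

**One doubt:** while seating the cube I pressed a little too far, and the wrist sensor read about 36 N vertical plus 14 N sideways for a moment. Allowing for the cube's weight, the contact force on the rail came close to the 40 N limit and may have slightly passed it. I could not measure that force directly. The other three were set down with only a few newtons.

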